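# Make up a levelling-leg kit and a corner kit at the packing bench

## Task

Make up the two hardware kits from the stock on the bench. The long three-bay tray takes the levelling foot in its large end bay, the round tube spacer in the middle bay and the large hexagonal nut in the other end bay; the short two-bay tray takes the angle bracket in its large bay and the small hexagonal nut in its small bay. Everything ends flat on the floor of its own bay, the right way up as it stands now.

Things in the scene. Friction and masses are not known exactly. Their poses are not given: they have to be found in the camera images.
- foot_center (a point): Levelling foot, stands upright: black plastic disc base 50 mm across, and a vertical bare steel stud 14 mm across rising from it to 66 mm overall. The base slopes in from 5 to 12 mm height, with a 22 mm collar from 12 to 20 mm; the stud proper is at 20 to 66 mm and is what to grip. The point is on the axis, 33 mm above its underside; z up. Round: any yaw.
- spacer_center (a point): Aluminium tube spacer standing on end: a plain round tube 42 mm outside, 26 mm bore, 44 mm tall. The point is on its axis, 22 mm above its underside; z up. Round: grip it across the outside, any yaw.
- large_nut_center (a point): Large hexagonal coupling nut of steel standing on end: 36 mm across flats, 66 mm tall, dark bore on top. The point is on its axis, 33 mm above its underside; z up. One pair of flats faces its own +x and -x, the others lie at 60 and 120 degrees to that.
- small_nut_center (a point): Small hexagonal coupling nut of steel standing on end: 22 mm across flats, 40 mm tall, dark bore on top. The point is on its axis, 20 mm above its underside; z up. One pair of flats faces its own +x and -x, the others lie at 60 and 120 degrees to that.
- bracket_center (a point): Steel angle bracket (L of 8 mm plate): a flat leg on the bench, 50 mm (x) by 40 mm (y) overall footprint, 8 mm thick, and an upright leg 8 mm thick (x), 40 mm wide (y) and 50 mm tall at the -x end. The point is over the centre of the footprint, 25 mm above the underside (in the open angle); the middle plane of the upright leg is 21 mm from it along the bracket's own -x. Grip the upright leg across its thickness, with fingertips above the flat leg. z up.
- long_tray: Long kit tray with grey floor and black walls, fixed to the bench: 90 mm (x) by 242 mm (y), floor 3 mm thick, walls and dividers 10 mm high overall (7 mm above the floor). Origin at the centre of its underside, y along its length, z up. Three bays, each 84 mm wide in x and centred on x = 0: large end bay 100 mm long centred at y = -68 mm, middle bay 64 mm long at y = +18 mm, other end bay 64 mm long at y = +86 mm.
- short_tray: Short kit tray with grey floor and black walls, fixed to the bench: 90 mm (x) by 174 mm (y), floor 3 mm thick, walls and divider 10 mm high overall (7 mm above the floor). Origin at the centre of its underside, y along its length, z up. Two bays, each 84 mm wide in x and centred on x = 0: large bay 100 mm long centred at y = -34 mm, small bay 64 mm long at y = +52 mm.
Not all that is in view belongs to the job. Leave any orange look-alike of the part that bears large_nut_center alone.

How it is judged:
By the outcome, as a careful person would: the job done as asked, in the order asked, and still so for the second after the job is handed in, with the robot touching nothing.
It also fails if it takes over 115 s, if anything falls off the work surface, if the arm or the gripper's body presses on something with over 40 N, if the wrist force passes 120 N, or if a joint passes its speed limit or range.

## Robot

A 7-joint arm with a two-finger parallel gripper is mounted at the origin on the work surface. World frame = base frame: x ahead of the robot, y to its left, z up, the work surface at z = 0. Lengths are in mm, angles in rad, forces in N, time in s.
With the tool pointing down it reaches from about 350 to 900 mm from the base axis. Payload 7.2 kg.
Tool frame: the origin (TCP) lies midway between the tips of the shut fingers; the grasp point (between the pads) lies 19 mm behind it (grasp_offset is the distance from the TCP to the grasp point, in mm); y points along the fingers, x is the direction in which the jaws open and shut, and the axes are right-handed (so a half turn about y gives the same grasp; the last joint's range is limited). The gripper opens to 85 mm and grips with 20 to 120 N. Pads are 22 mm wide; open, the fingers measure 114 mm over their backs; the gripper's body (76 mm by 85 mm) begins 54 mm behind the grasp point. The pads swing forward as they close: fully open they stand 13 mm farther back than shut.
Start: joints at [-1.306, 0.411, -0.013, 1.596, 0.006, 1.134, -0.082], TCP at [204.191, 590.707, 231.297] pointing down, gripper open.
Joint ranges: [-2.95, 2.95], [-0.29, 1.99], [-1.47, 1.44], [0.14, 2.54], [-1.03, 4.17], [0.13, 1.85], [-2.86, 2.86]. Speed limits (rad/s): [2.39, 2.39, 3.01, 3.01, 3.14, 3.14, 3.14].

## Interface

Orientations are given as a 3x3 rotation matrix whose columns are the frame's x, y, z axes.
In Python, from rig import * gives the robot as it stands.
- The arm moves only by the tool step_arm, never from a script. Its argument "increments" is a list of rows, each an object with "dp": the shift along the tool's x, y, z in cm, a list of three; "yaw": the turn about the tool's y in degrees. A call has 1 to 12 rows; each row shifts and turns the commanded pose from where the row before left it, along the tool's axes as they then stand; what a row does not reach is not made up. A row lasts 1/10 s, in which the tool goes at most 50 mm and 8.59 degrees, less where a joint would pass 70% of its speed; a pose out of reach is approached as far as the arm can. A call is refused whole if a number of a shift passes 5 or a number of a turn 8.59, either way. A call with a gripper value outside its range is refused whole. "gripper" is the opening, from -1 (shut) to 1 (fully open), so that 0 is half open, set as the call begins (left out, the last holds). The fingers move at their own pace and stop on an object; the grip force is fixed at half the most. Time passes only in rows, so rows that do not move let the fingers close. It gives the time, the measured TCP pose, the force and the opening at its end, in the units of the state.
- get_obs(): the state, without advancing time (a new reading comes with each control period).
- grab_frame(name): name is "side" or "top"; returns a dict with "image" (480x640x3 uint8, red, green, blue), "depth" (480x640 float32, mm along the optical axis (not along the pixel's ray), 0 where there is no reading), "vfov" (degrees; the focal length in pixels is half the picture's height over the tangent of half this angle, whatever the lens; pixels are square), "cx", "cy" (the principal point, pixels), "cam_to_world" (4x4, takes a point from camera to world coordinates). Camera axes: x right, y down, z forward; pixel columns grow to the right and rows downward; lengths in mm; the calibration is good to about 2 mm. A picture is of the moment at which its call begins.
- finish_job(): hands the job in, once; it reports no verdict.
The state is a dict: "time": time; "joints": joint angles; "qd": joint speeds; "joint_efforts": joint torques, N m; "eef_pos": TCP position; "tool_rot": TCP orientation; "wrist_force": force on the tool from outside, world axes, zero at the start; "ft_torque": the same for the moment, N m; "finger_gap": finger opening in mm.
Only numpy, scipy, OpenCV 4.12 (cv2) and the standard library are available. Lean on these libraries where they do the work, as an engineer would, in place of code of your own. Each camera call takes 0.05 s, during which the arm holds its last target.

## Working session

There is one attempt and no reset: what is moved stays moved. The work goes in short steps, Python scripts to look and compute and a tool call to move; the robot and the scene stay as the last step left them, time stands still between calls to the robot, and variables do not carry over. Pictures are saved under pics/ and viewed, and the job is handed in when it is done.

Besides the shell and the picture viewer there is one more tool, called after "Request:" as name([rows], argument=value, ...), one row to a line, values as JSON. step_arm: Moves the arm, as the interface text tells. Its arguments: {"type":"object","properties":{"increments":{"type":"array"},"gripper":{"type":"number"}},"required":["increments"]}

```bash
ls; mkdir -p pics; cat > h.py <<'E'
from rig import *
import numpy as np, cv2
E
python3 - <<'E'
from h import *
o=get_obs()
for k,v in o.items(): print(k,np.round(v,3).tolist())
for n in("top","side"):
    f=grab_frame(n)
    cv2.imwrite(f"pics/{n}0.png",f["image"][:,:,::-1]); np.savez(f"{n}0.npz",**f)
    print(n,f["vfov"],f["cx"],f["cy"],np.round(f["cam_to_world"],3).tolist(), (f["depth"]>0).mean())
E
```

```text
pics
time 0.0
joints [-1.306, 0.412, -0.013, 1.597, 0.006, 1.134, -0.082]
qd [0.001, 0.0, -0.001, -0.0, -0.001, -0.001, -0.001]
joint_efforts [-0.0, -60.062, 0.681, -29.942, 0.014, 0.01, -0.0]
eef_pos [204.055, 590.203, 230.416]
tool_rot [[0.327, -0.0, -0.945], [0.945, -0.002, 0.327], [-0.002, -1.0, -0.0]]
wrist_force [0.668, -1.027, -0.006]
ft_torque [-0.04, -0.019, 0.011]
finger_gap 85.39
top 55.30598910224326 330.5425952950934 233.05605063117937 [[0.022, -0.985, 0.173, 340.223], [-1.0, -0.021, 0.01, 11.652], [-0.007, -0.173, -0.985, 761.751], [0.0, 0.0, 0.0, 1.0]] 0.9961002604166667
side 57.71778276355332 324.40911308996834 237.06935128507493 [[-0.861, -0.39, 0.325, 248.34], [-0.508, 0.664, -0.548, 377.794], [-0.002, -0.638, -0.77, 593.884], [0.0, 0.0, 0.0, 1.0]] 0.9959700520833333
```

View pics/top0.png

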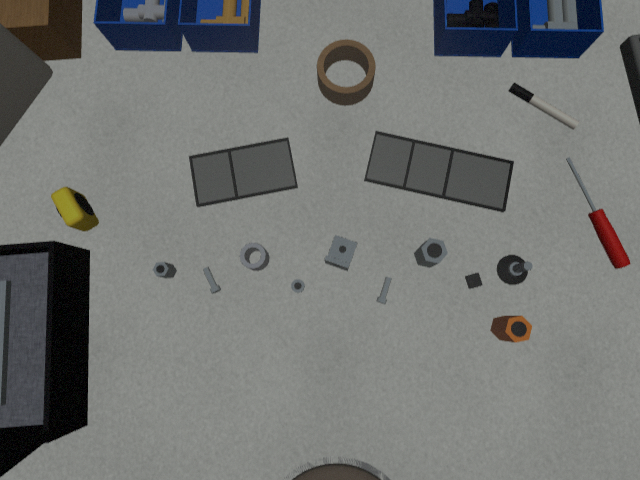

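View pics/side0.png

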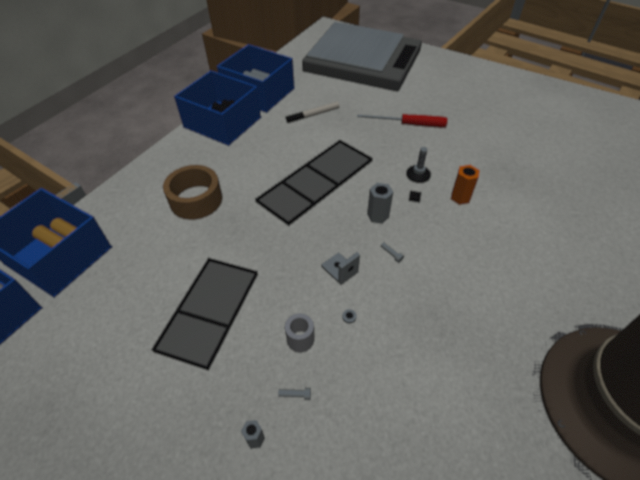

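```bash
cat >> h.py <<'E'
def cloud(f):
    H,W=f["depth"].shape; fl=H/2/np.tan(np.radians(float(f["vfov"]))/2)
    v,u=np.mgrid[:H,:W]; d=f["depth"].astype(float)
    P=np.stack([(u-f["cx"])/fl*d,(v-f["cy"])/fl*d,d],-1)
    M=f["cam_to_world"]; return P@M[:3,:3].T+M[:3,3]
def ray(f,uv,z):
    uv=np.atleast_2d(uv).astype(float); fl=240/np.tan(np.radians(float(f["vfov"]))/2)
    d=np.c_[(uv[:,0]-f["cx"])/fl,(uv[:,1]-f["cy"])/fl,np.ones(len(uv))]
    M=f["cam_to_world"]; d=d@M[:3,:3].T; c=M[:3,3]
    return (c+d*((z-c[2])/d[:,2])[:,None])[:,:2]
E
python3 - <<'E'
from h import *
for n in("top","side"):
    f=np.load(n+"0.npz"); P=cloud(f); im=f["image"]
    h=P[...,2]
    print(n,[np.round(np.percentile(h[(abs(h)<8)],q),1) for q in(5,50,95)])
    m=((h>14)&(h<80)).astype(np.uint8)
    nn,l,s,c=cv2.connectedComponentsWithStats(m)
    for i in range(1,nn):
        if 30<s[i,4]<4000:
            q=P[l==i]; t=np.percentile(q[:,2],95); tt=q[q[:,2]>t-5]
            print(i,np.round(c[i]),s[i,4],"top z",round(t,1),"topmean",np.round(tt.mean(0),1),"ext",np.round(np.ptp(tt,axis=0),1))
    g=cv2.resize(im[:,:,::-1][(120,230)[n=="side"]-0:][:240,140:560] if n=="top" else im[:,:,::-1][120:460,130:500],None,fx=1.6,fy=1.6,interpolation=cv2.INTER_CUBIC)
    cv2.imwrite(f"pics/{n}0c.png",g)
E
```

```text
top [np.float64(-2.8), np.float64(-0.6), np.float64(2.3)]
4 [634.  60.] 655 top z 34.9 topmean [ 801.5 -501.3   33.1] ext [86.6 17.7  9.7]
5 [346.  70.] 1975 top z 48.6 topmean [752.1   0.   46.8] ext [99.9 98.7  7.2]
7 [541. 103.] 310 top z 17.4 topmean [ 708.6 -341.2   15.5] ext [ 77.8 113.2   4.8]
13 [606. 232.] 1092 top z 25.9 topmean [ 469.5 -438.3   23.7] ext [93.3 51.1  7.4]
14 [ 73. 209.] 1243 top z 60.3 topmean [498.1 438.1  58.5] ext [61.  53.4  7.3]
15 [431. 252.] 647 top z 67.4 topmean [ 438.4 -139.7   65.6] ext [38.5 39.7  7.1]
17 [253. 256.] 466 top z 45.0 topmean [427.3 141.7  43. ] ext [40.3 40.2  6.3]
19 [337. 263.] 183 top z 51.0 topmean [419.9   8.2  49.2] ext [18.1 37.8  6.1]
20 [163. 270.] 254 top z 41.9 topmean [403.2 287.5  39.7] ext [22.5 23.8  6.3]
21 [519. 268.] 250 top z 66.5 topmean [ 418.  -281.    65.2] ext [12.5 14.   6.2]
35 [512. 329.] 827 top z 67.4 topmean [ 323.7 -262.4   65.6] ext [38.1 39.8  7.1]
side [np.float64(-2.5), np.float64(-0.6), np.float64(2.2)]
5 [319. 108.] 31 top z 15.7 topmean [ 697.7 -359.2   15. ] ext [26.5 34.   1.7]
7 [295. 115.]
[... 169 characters left out ...]
op z 64.8 topmean [ 419.3 -278.4   63.9] ext [12.8 15.2  6.7]
20 [192. 190.] 1943 top z 48.5 topmean [752.5   4.5  47.1] ext [98.9 98.8  6.7]
21 [465. 182.] 680 top z 66.2 topmean [ 325.3 -259.1   64.9] ext [39.  41.5  6.4]
22 [380. 200.] 735 top z 66.5 topmean [ 439.9 -136.7   65.1] ext [39.  41.5  6.7]
26 [349. 266.] 367 top z 50.2 topmean [421.6  11.   48.8] ext [17.9 39.3  5.8]
32 [ 13. 303.] 1320 top z 77.7 topmean [810.6 311.8  76.9] ext [34.5 28.   7.3]
33 [299. 331.] 796 top z 44.6 topmean [428.7 144.7  43.1] ext [40.8 40.4  6.7]
51 [307. 392.] 38 top z 16.7 topmean [376.9 208.3  15.2] ext [ 9.9 13.4  3.3]
67 [252. 433.] 427 top z 41.6 topmean [404.8 289.5  40. ] ext [22.8 24.4  6.9]
```

View pics/top0c.png

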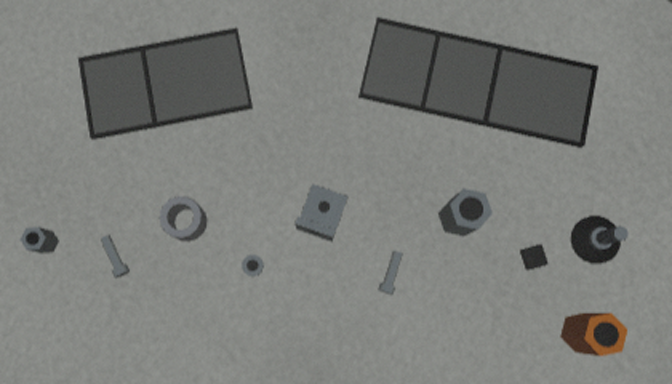

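View pics/side0c.png

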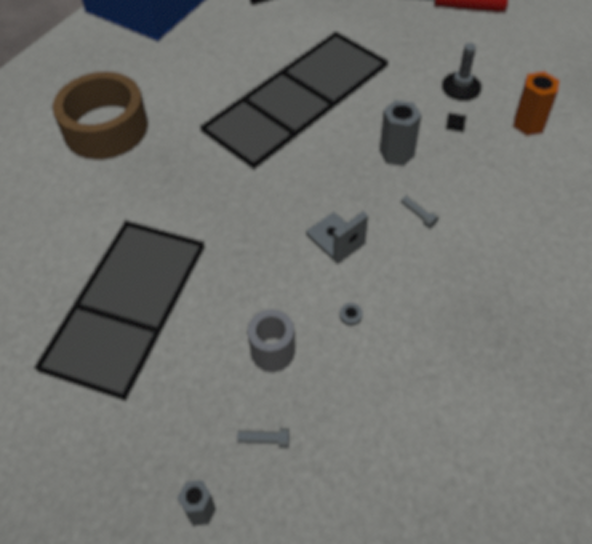

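```bash
cat > meas.py <<'E'
from h import *
for n in("top","side"):
    f=np.load(n+"0.npz"); P=cloud(f); im=f["image"]; h=P[...,2]
    print("==",n)
    # trays: dark neutral low
    g=im.max(2)
    if n=="top": print("lum floor/bench/wall", g[170,270],g[300,200],)
    m=((g<100)&(abs(h-5)<12)).astype(np.uint8)
    nn,l,s,c=cv2.connectedComponentsWithStats(m)
    for i in range(1,nn):
        if s[i,4]>3000 and s[i,4]<20000:
            cs,_=cv2.findContours((l==i).astype(np.uint8),cv2.RETR_EXTERNAL,cv2.CHAIN_APPROX_NONE)
            k=max(cs,key=cv2.contourArea)[:,0]
            w=ray(f,k,8.0).astype(np.float32)
            r=cv2.minAreaRect(w); b=cv2.boxPoints(r)
            print("tray?",np.round(c[i]),s[i,4],"ctr",np.round(r[0],1),"size",np.round(r[1],1),"ang",round(r[2],2))
    for name,z,xy,R in(("large",66,(439,-138),25),("small",40,(404,288.5),17),("spacer",44,(428,143),26),("orange",66,(324.5,-260.7),25),("foot",66,(418.6,-279.7),12)):
        m=((abs(h-z)<5)&(np.hypot(P[...,0]-xy[0],P[...,1]-xy[1])<R)).astype(np.uint8)
        cs,_=cv2.findContours(m,cv2.RETR_EXTERNAL,cv2.CHAIN_APPROX_NONE)
        k=max(cs,key=cv2.contourArea)[:,0]; w=ray(f,k,z)
        (cx,cy),rr=cv2.minEnclosingCircle(w.astype(np.float32))
        hu=cv2.convexHull(w.astype(np.float32))
        M=cv2.moments(hu); ctr=np.array([M["m10"],M["m01"]])/M["m00"]
        # min width direction
        hh=hu[:,0]; A=np.radians(np.arange(0,180,1)); wd=np.array([np.ptp(hh@[np.cos(a),np.sin(a)]) for a in A])
        S=(wd*np.exp(-6j*A)).sum(); # max width at corners
        ang=np.degrees(-np.angle(S))/6
        print(name,"ctr",np.round(ctr,1),"R",round(rr,1),"flat-normal ang mod60",round((ang+30)%60,1),"amp",round(abs(S)/90,2),"w",wd.min().round(1),wd.max().round(1))
    m=(h>35)&(np.hypot(P[...,0]-421,P[...,1]-9)<35)&(h<60)
    q=P[m]; r=cv2.minAreaRect(q[:,:2].astype(np.float32)); print("brk up",np.round(r[0],1),np.round(r[1],1),round(r[2],1),m.sum())
    m=(h>44)&(np.hypot(P[...,0]-421,P[...,1]-9)<35)&(h<60)
    q=P[m][:,:2]; v=np.linalg.svd(q-q.mean(0))[2][0]; print("pca long",q.mean(0).round(1),np.degrees(np.arctan2(v[1],v[0])).round(1))
    m=(h>4)&(h<13)&(np.hypot(P[...,0]-440,P[...,1]-4)<45)
    q=P[m][:,:2]; r=cv2.minAreaRect(q.astype(np.float32)); print("brk flat",np.round(r[0],1),np.round(r[1],1),round(r[2],1),m.sum())
E
python3 meas.py
```

```text
== top
lum floor/bench/wall 83 138
tray? [439. 171.] 7419 ctr [ 584.7 -162.9] size [243.   93.4] ang 77.85
tray? [242. 172.] 5285 ctr [576.5 172.6] size [ 92.9 175. ] ang 12.41
large ctr [ 438.3 -139.3] R 20.8 flat-normal ang mod60 48.2 amp 1.81 w 35.3 41.7
small ctr [403.3 287. ] R 12.5 flat-normal ang mod60 5.2 amp 0.84 w 22.2 24.9
spacer ctr [427.5 141.6] R 20.9 flat-normal ang mod60 48.5 amp 0.07 w 39.6 41.7
orange ctr [ 323.8 -261.9] R 20.7 flat-normal ang mod60 12.2 amp 1.71 w 36.1 41.5
foot ctr [ 418.  -280.3] R 7.7 flat-normal ang mod60 4.9 amp 0.23 w 12.2 15.3
brk up [420.    8.5] [39.6  8.5] 72.2 154
pca long [419.9   8.4] 71.2
brk flat [440.    1.9] [39.8 50.3] 70.8 541
== side
tray? [313. 182.] 4317 ctr [ 586.  -160.1] size [248.6  97.7] ang 77.95
tray? [206. 314.] 6284 ctr [578.1 174.2] size [ 95.1 178.2] ang 12.45
tray? [579. 404.] 6570 ctr [59.2 -8.8] size [133.3 269.5] ang 6.18
large ctr [ 439.3 -135.5] R 21.9 flat-normal ang mod60 52.8 amp 1.29 w 37.8 43.9
small ctr [404.6 289.4] R 12.9 flat-normal ang mod60 5.7 amp 0.94 w 22.0 25.9
spacer ctr [428.6 145.1] R 21.5 flat-normal ang mod60 39.5 amp 0.18 w 39.4 42.8
orange ctr [ 325.1 -257.8] R 22.3 flat-normal ang mod60 12.9 amp 1.82 w 35.9 44.7
foot ctr [ 419.  -276.9] R 8.3 flat-normal ang mod60 0.3 amp 0.34 w 12.8 16.6
brk up [422.   10.8] [40.2  9.4] 71.0 215
pca long [421.6  11.5] 72.2
brk flat [441.6   3.8] [40.1 51.4] 71.1 378
```

```bash
python3 - <<'E'
from h import *
f=np.load("top0.npz");P=cloud(f)
for u,v in((20,80),(45,20),(70,340),(30,300),(5,300),(20,450),(20,340),(340,470),(140,40),(500,40),(632,60)): print(u,v,P[v,u].round())
f=np.load("side0.npz");P=cloud(f)
print()
for u,v in((360,45),(240,90),(620,400),(600,340),(50,220)): print(u,v,P[v,u].round())
E
```

```text
20 80 [713. 544.  55.]
45 20 [794. 485.  99.]
70 340 [292. 411.  52.]
30 300 [350. 472.  64.]
5 300 [349. 501.  76.]
20 450 [164. 399. 155.]
20 340 [291. 478.  65.]
340 470 [105.  -3.  10.]
140 40 [803. 359.  35.]
500 40 [ 804. -261.   51.]
632 60 [ 786. -499.   25.]

360 45 [ 729. -615.   43.]
240 90 [ 853. -276.   56.]
620 400 [46. 55. 88.]
600 340 [ 52. -71.  14.]
50 220 [930. 182.  20.]
```

Request:
step_arm([
  {"dp":[0,-2,0],"yaw":0},
  {"dp":[-1,-2,-1.5],"yaw":0},
  {"dp":[-2,-1,-3],"yaw":0},
  {"dp":[-2,0,-3.3],"yaw":0},
  {"dp":[-2,0,-3.3],"yaw":0},
  {"dp":[-2,0,-3.3],"yaw":0},
  {"dp":[-2,0,-3.3],"yaw":0},
  {"dp":[-2,0,-3.3],"yaw":0},
  {"dp":[-2,0,-3.3],"yaw":0},
  {"dp":[-2,0,-3.3],"yaw":0},
  {"dp":[-2,0,-3.3],"yaw":0},
  {"dp":[-2,0,-3.3],"yaw":0},
], gripper=0)

```text
time: 1.3
eef_pos: [459.5, 279.1, 281.1]
tool_rot: [[0.327, -0.0, -0.945], [0.945, -0.0, 0.327], [-0.0, -1.0, 0.0]]
wrist_force: [0.2, 0.9, 0.5]
finger_gap: 42.7
```

Now turn about the tool axis from 70.9° to 0° (positive yaw expected to reduce the angle).

Request:
step_arm([
  {"dp":[0,0,-2],"yaw":4},
  {"dp":[0,0,0],"yaw":8},
  {"dp":[0,0,0],"yaw":8},
  {"dp":[0,0,0],"yaw":8},
  {"dp":[0,0,0],"yaw":8},
  {"dp":[0,0,0],"yaw":8},
  {"dp":[0,0,0],"yaw":8},
  {"dp":[0,0,0],"yaw":8},
  {"dp":[0,0,0],"yaw":8},
  {"dp":[0,0,0],"yaw":3},
])

```text
time: 2.3
eef_pos: [477.5, 273.9, 280.9]
tool_rot: [[1.0, -0.001, 0.006], [-0.006, -0.001, 1.0], [-0.001, -1.0, -0.001]]
wrist_force: [0.2, 0.6, -0.1]
finger_gap: 42.7
```

```bash
cat >> h.py <<'E'
def to(x,y,z,th=None):
    o=get_obs(); R=np.array(o["tool_rot"]); p=np.array(o["eef_pos"])
    a=np.degrees(np.arctan2(R[1,0],R[0,0])); d=np.array([x,y,z])-p
    print("t",round(o["time"],2),"p",p.round(1),"th",a.round(2),"gap",round(o["finger_gap"],1),"F",np.round(o["wrist_force"],1),"q",np.round(o["joints"],2).tolist())
    print("dp cm",np.round(R.T@d/10,2),"yaw",None if th is None else round(a-th,1))
E
python3 -c "
from h import *
to(418.5,-278.5,110,0)"
```

```text
t 2.3 p [477.5 273.9 280.9] th -0.36 gap 42.7 F [ 0.2  0.6 -0.1] q [-0.92, 0.25, 0.38, 1.73, -0.1, 1.18, -0.52]
dp cm [ -5.54  17.12 -55.26] yaw -0.4
```

Request:
step_arm([
  {"dp":[0,0,-2]},
  {"dp":[0,0,-3.5]},
  {"dp":[0,0,-4]},
  {"dp":[0,0,-4]},
  {"dp":[0,0,-4]},
  {"dp":[0,0,-4]},
  {"dp":[0,0,-4]},
  {"dp":[0,0,-4]},
  {"dp":[0,0,-4]},
  {"dp":[0,0,-4]},
  {"dp":[0,0,-4]},
  {"dp":[0,0,-4]},
])

```text
schema error: expected keys dp, yaw
```

Request:
step_arm([
  {"dp":[-1.5,2,-4]},
  {"dp":[-1.5,3,-3]},
  {"dp":[-1.5,3,-2]},
  {"dp":[-1,3,-0.8]},
  {"dp":[0,3,0]},
  {"dp":[0,2,0]},
  {"dp":[0,0,0]},
])

```text
schema error: expected keys dp, yaw
```

```bash
python3 -c "
from h import *
to(418.5,-278.5,26,0)
f=grab_frame('top'); cv2.imwrite('pics/t1.png',f['image'][:,:,::-1])
f=grab_frame('side'); cv2.imwrite('pics/s1.png',f['image'][:,:,::-1])
"
```

```text
t 2.3 p [477.5 273.9 280.9] th -0.36 gap 42.7 F [ 0.2  0.6 -0.1] q [-0.92, 0.25, 0.38, 1.73, -0.1, 1.18, -0.52]
dp cm [ -5.53  25.52 -55.26] yaw -0.4
```

View pics/s1.png

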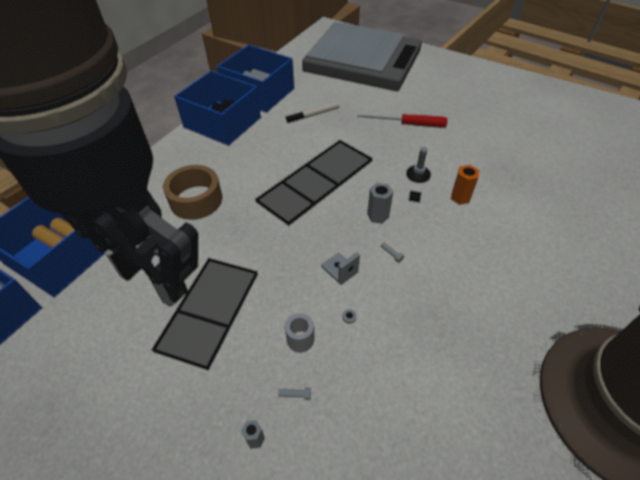

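The picture shows the gripper half open at upper left (around 165,270), scene undisturbed. Candidates for the foot: black disc with stud (419,165 side / 513,269 top), black cube (415,196), orange nut (466,184): the foot is the disc with the steel stud. The yaw key is mandatory; resending.

Request:
step_arm([
  {"dp":[0,0,-2],"yaw":0},
  {"dp":[0,0,-3.5],"yaw":0},
  {"dp":[0,0,-4],"yaw":0},
  {"dp":[0,0,-4],"yaw":0},
  {"dp":[0,0,-4],"yaw":0},
  {"dp":[0,0,-4],"yaw":0},
  {"dp":[0,0,-4],"yaw":0},
  {"dp":[0,0,-4],"yaw":0},
  {"dp":[0,0,-4],"yaw":0},
  {"dp":[0,0,-4],"yaw":0},
  {"dp":[0,0,-4],"yaw":0},
  {"dp":[0,0,-4],"yaw":0},
])

```text
time: 3.6
eef_pos: [476.1, -183.4, 281.4]
tool_rot: [[1.0, 0.0, 0.0], [-0.0, 0.0, 1.0], [0.0, -1.0, 0.0]]
wrist_force: [-0.1, -0.9, 0.1]
finger_gap: 42.7
```

Request:
step_arm([
  {"dp":[-1.5,2,-4],"yaw":0},
  {"dp":[-1.5,3,-3],"yaw":0},
  {"dp":[-1.5,3,-2],"yaw":0},
  {"dp":[-1,3,-0.8],"yaw":0},
  {"dp":[0,3,0],"yaw":0},
  {"dp":[0,2,0],"yaw":0},
  {"dp":[0,0,0],"yaw":0},
])

```text
time: 4.3
eef_pos: [419.6, -278.6, 119.1]
tool_rot: [[1.0, -0.005, 0.001], [-0.001, 0.002, 1.0], [-0.005, -1.0, 0.002]]
wrist_force: [-0.4, 0.7, 0.5]
finger_gap: 42.5
```

```bash
python3 -c "
from h import *
to(418.5,-278.5,26,0)
f=grab_frame('top'); cv2.imwrite('pics/t2.png',f['image'][:,:,::-1])
f=grab_frame('side'); cv2.imwrite('pics/s2.png',cv2.resize(f['image'][60:300,300:620,::-1],None,fx=2,fy=2))
"
```

```text
t 4.3 p [ 419.6 -278.6  119.1] th -0.05 gap 42.5 F [-0.4  0.7  0.5] q [-0.04, 0.4, 0.67, 2.04, -0.34, 0.82, 0.83]
dp cm [-0.07  9.31 -0.  ] yaw -0.1
```

View pics/s2.png

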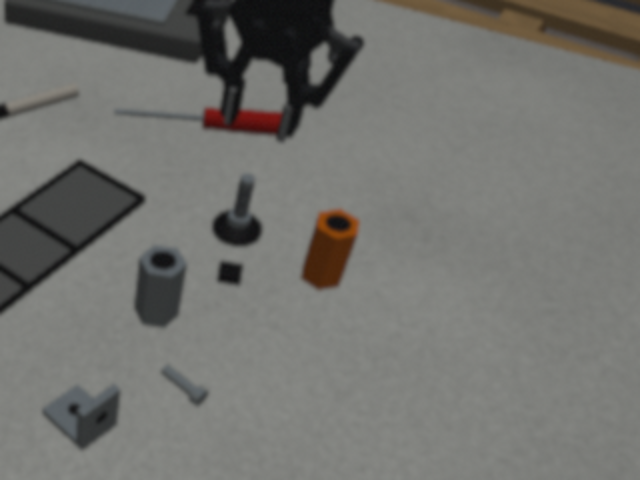

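View pics/t2.png

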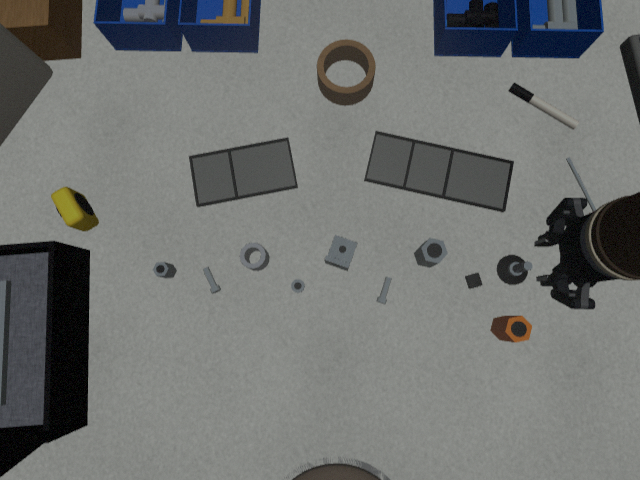

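Request:
step_arm([
  {"dp":[-0.1,2,0],"yaw":0},
  {"dp":[0,2.5,0],"yaw":0},
  {"dp":[0,2,0],"yaw":0},
  {"dp":[0,1.5,0],"yaw":0},
  {"dp":[0,1,0],"yaw":0},
  {"dp":[0,0.2,0],"yaw":0},
  {"dp":[0,0,0],"yaw":0},
])

```text
time: 5.1
eef_pos: [421.5, -279.3, 30.0]
tool_rot: [[1.0, 0.001, 0.001], [-0.001, -0.0, 1.0], [0.001, -1.0, -0.0]]
wrist_force: [-0.4, 0.1, 1.0]
finger_gap: 42.7
```

```bash
python3 -c "
from h import *
to(418.5,-278.5,27,0)
f=grab_frame('side'); cv2.imwrite('pics/s3.png',cv2.resize(f['image'][60:260,320:560,::-1],None,fx=3,fy=3))
"
```

```text
t 5.1 p [ 421.5 -279.3   30. ] th -0.05 gap 42.7 F [-0.4  0.1  1. ] q [0.06, 0.55, 0.55, 2.09, -0.48, 0.63, 0.95]
dp cm [-0.3   0.3   0.08] yaw -0.1
```

View pics/s3.png

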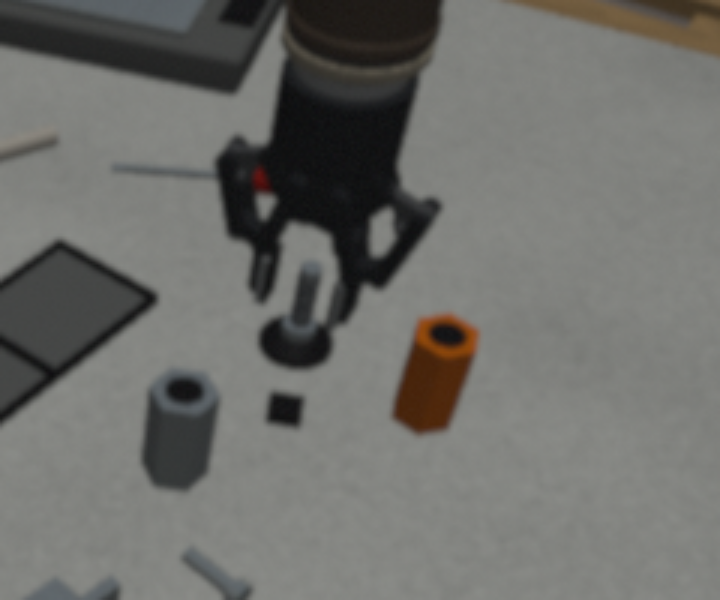

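The stud (px 305,290 in the crop) lies between the fingertips (260,285 and 340,310), clear of cube and orange nut.

Request:
step_arm([
  {"dp":[-0.3,0.3,0.1],"yaw":0},
  {"dp":[0,0,0],"yaw":0},
  {"dp":[0,0,0],"yaw":0},
])

```text
time: 5.45
eef_pos: [418.1, -277.9, 26.5]
tool_rot: [[1.0, 0.0, 0.001], [-0.001, 0.0, 1.0], [0.0, -1.0, 0.0]]
wrist_force: [0.5, 0.1, 0.1]
finger_gap: 42.7
```

Request:
step_arm([
  {"dp":[0,0,0],"yaw":0},
  {"dp":[0,0,0],"yaw":0},
  {"dp":[0,0,0],"yaw":0},
  {"dp":[0,0,0],"yaw":0},
  {"dp":[0,0,0],"yaw":0},
  {"dp":[0,0,0],"yaw":0},
  {"dp":[0,0,0],"yaw":0},
  {"dp":[0,0,0],"yaw":0},
], gripper=-1)

```text
time: 6.25
eef_pos: [418.3, -278.0, 26.4]
tool_rot: [[1.0, 0.0, 0.001], [-0.001, -0.0, 1.0], [0.0, -1.0, -0.0]]
wrist_force: [1.0, 0.5, 2.4]
finger_gap: 12.6
```

Request:
step_arm([
  {"dp":[0,-1,0],"yaw":0},
  {"dp":[0,-2,0],"yaw":0},
  {"dp":[0,-2,0],"yaw":0},
  {"dp":[0,-1.5,0],"yaw":0},
  {"dp":[1,-0.5,0.3],"yaw":0},
  {"dp":[2,0,0.7],"yaw":0},
  {"dp":[2.5,0,0.8],"yaw":0},
  {"dp":[2.5,0,0.8],"yaw":0},
  {"dp":[2.5,0,0.8],"yaw":0},
  {"dp":[2.5,0,0.8],"yaw":0},
  {"dp":[1.5,0,0.5],"yaw":0},
  {"dp":[0.5,0,0.2],"yaw":0},
])

```text
time: 7.45
eef_pos: [569.9, -227.2, 95.4]
tool_rot: [[1.0, -0.001, -0.002], [0.002, 0.001, 1.0], [-0.001, -1.0, 0.001]]
wrist_force: [-0.1, -0.1, -1.2]
finger_gap: 12.4
```

Request:
step_arm([
  {"dp":[0,0,0],"yaw":0},
  {"dp":[0,0,0],"yaw":0},
])

```text
time: 7.65
eef_pos: [567.0, -229.5, 95.9]
tool_rot: [[1.0, -0.001, 0.002], [-0.002, -0.0, 1.0], [-0.001, -1.0, -0.0]]
wrist_force: [-0.3, -0.1, -2.5]
finger_gap: 12.4
```

```bash
python3 -c "
from h import *
to(571,-228,30,0)
f=grab_frame('side'); cv2.imwrite('pics/s4.png',cv2.resize(f['image'][30:270,240:560,::-1],None,fx=2.4,fy=2.4))
"
```

```text
t 7.65 p [ 567.  -229.5   95.9] th -0.11 gap 12.4 F [-0.3 -0.1 -2.5] q [-0.13, 0.6, 0.61, 1.79, -0.43, 0.89, 0.68]
dp cm [0.41 6.59 0.15] yaw -0.1
```

View pics/s4.png

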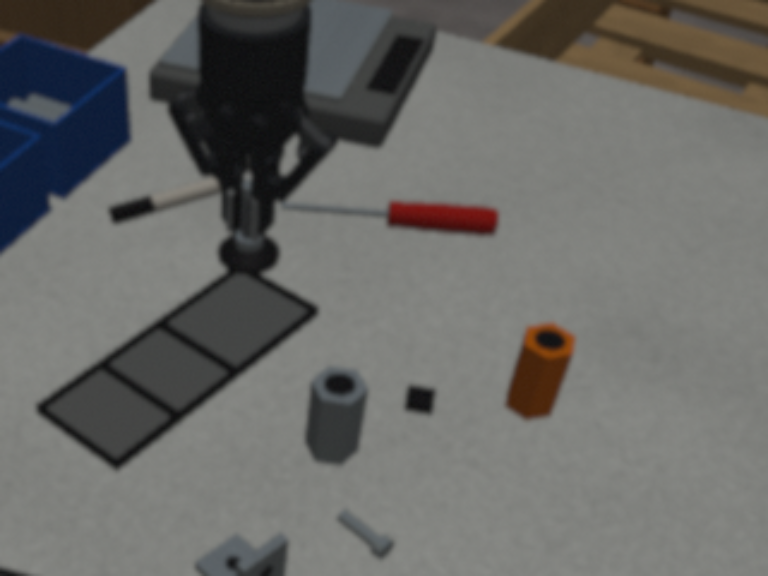

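The foot hangs upright in the jaws (crop px 248,250). Lowering into the bay.

Request:
step_arm([
  {"dp":[0.2,1.5,0.1],"yaw":0},
  {"dp":[0.2,2,0.1],"yaw":0},
  {"dp":[0,1.5,0],"yaw":0},
  {"dp":[0,0.8,0],"yaw":0},
  {"dp":[0,0.4,0],"yaw":0},
  {"dp":[0,0.2,0],"yaw":0},
  {"dp":[0,0.1,0],"yaw":0},
  {"dp":[0,0,0],"yaw":0},
  {"dp":[0,0,0],"yaw":0},
])

```text
time: 8.6
eef_pos: [572.5, -227.2, 31.8]
tool_rot: [[1.0, 0.001, 0.001], [-0.001, -0.0, 1.0], [0.001, -1.0, -0.0]]
wrist_force: [0.0, -0.1, -0.3]
finger_gap: 12.3
```

Request:
step_arm([
  {"dp":[0,0.1,0],"yaw":0},
  {"dp":[0,0.1,0],"yaw":0},
  {"dp":[0,0,0],"yaw":0},
  {"dp":[0,0,0],"yaw":0},
])

```text
time: 9.0
eef_pos: [572.3, -227.1, 29.4]
tool_rot: [[1.0, 0.0, 0.001], [-0.001, 0.0, 1.0], [0.0, -1.0, 0.0]]
wrist_force: [-0.2, 0.1, 0.6]
finger_gap: 12.4
```

Request:
step_arm([
  {"dp":[0,0,0],"yaw":0},
  {"dp":[0,0,0],"yaw":0},
  {"dp":[0,0,0],"yaw":0},
  {"dp":[0,0,0],"yaw":0},
  {"dp":[0,0,0],"yaw":0},
], gripper=0)

```text
time: 9.5
eef_pos: [572.1, -227.2, 29.3]
tool_rot: [[1.0, -0.0, 0.001], [-0.001, 0.0, 1.0], [-0.0, -1.0, 0.0]]
wrist_force: [0.2, 0.2, -0.8]
finger_gap: 42.6
```

Request:
step_arm([
  {"dp":[0,-1,0],"yaw":0},
  {"dp":[0,-2,0],"yaw":0},
  {"dp":[0,-3,0],"yaw":0},
  {"dp":[0,-3,0],"yaw":0},
  {"dp":[0,-3,0],"yaw":0},
  {"dp":[0,-2,0],"yaw":0},
  {"dp":[0,0,0],"yaw":0},
])

```text
time: 10.2
eef_pos: [573.7, -228.2, 173.2]
tool_rot: [[1.0, 0.006, 0.002], [-0.002, -0.001, 1.0], [0.006, -1.0, -0.001]]
wrist_force: [0.2, 0.4, 0.8]
finger_gap: 43.0
```

```bash
python3 -c "
from h import *
to(428,143.4,110,0)
f=grab_frame('side'); cv2.imwrite('pics/s5.png',cv2.resize(f['image'][30:270,240:560,::-1],None,fx=2.4,fy=2.4)); np.savez('side5.npz',**f)
"
```

```text
t 10.2 p [ 573.7 -228.2  173.2] th -0.09 gap 43.0 F [0.2 0.4 0.8] q [-0.17, 0.51, 0.67, 1.72, -0.36, 1.03, 0.62]
dp cm [-14.66   6.19  37.14] yaw -0.1
```

View pics/s5.png

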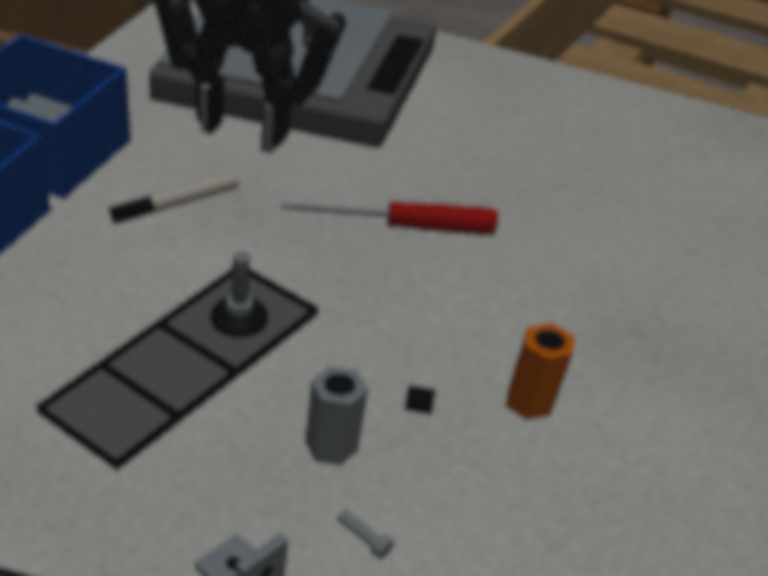

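The foot stands upright in the large end bay (crop px 240,300), centred. Next the spacer (top px 254,256; alternatives tape ring 346,70 and small nut/washer 298,286 rejected).

Request:
step_arm([
  {"dp":[-0.5,0,1.5],"yaw":0},
  {"dp":[-1,0,3],"yaw":0},
  {"dp":[-1.5,0,4],"yaw":0},
  {"dp":[-1.5,0,4],"yaw":0},
  {"dp":[-1.5,0,4],"yaw":0},
  {"dp":[-1.5,0,4],"yaw":0},
  {"dp":[-1.5,0,4],"yaw":0},
  {"dp":[-1.5,0,4],"yaw":0},
  {"dp":[-1.5,1,4],"yaw":0},
  {"dp":[-1.5,2,3],"yaw":0},
  {"dp":[-1.1,2,1.5],"yaw":0},
  {"dp":[0,1,0],"yaw":0},
], gripper=1)

```text
time: 11.45
eef_pos: [422.7, 145.4, 107.0]
tool_rot: [[1.0, -0.005, -0.004], [0.004, -0.001, 1.0], [-0.005, -1.0, -0.001]]
wrist_force: [-0.1, -0.1, 0.5]
finger_gap: 85.6
```

Request:
step_arm([
  {"dp":[0,0,0],"yaw":0},
  {"dp":[0,0,0],"yaw":0},
])

```text
time: 11.65
eef_pos: [426.8, 142.1, 109.4]
tool_rot: [[1.0, -0.0, 0.002], [-0.002, -0.001, 1.0], [-0.0, -1.0, -0.001]]
wrist_force: [-0.2, -0.2, 0.7]
finger_gap: 85.3
```

```bash
python3 -c "
from h import *
to(428,143.4,16,0)
f=grab_frame('side'); cv2.imwrite('pics/s6.png',f['image'][:,:,::-1])
f=grab_frame('top'); cv2.imwrite('pics/t6.png',f['image'][:,:,::-1])
"
```

```text
t 11.65 p [426.8 142.1 109.4] th -0.14 gap 85.3 F [-0.2 -0.2  0.7] q [-0.93, 0.31, 0.6, 2.17, -0.26, 0.74, -0.16]
dp cm [0.12 9.34 0.14] yaw -0.1
```

View pics/s6.png

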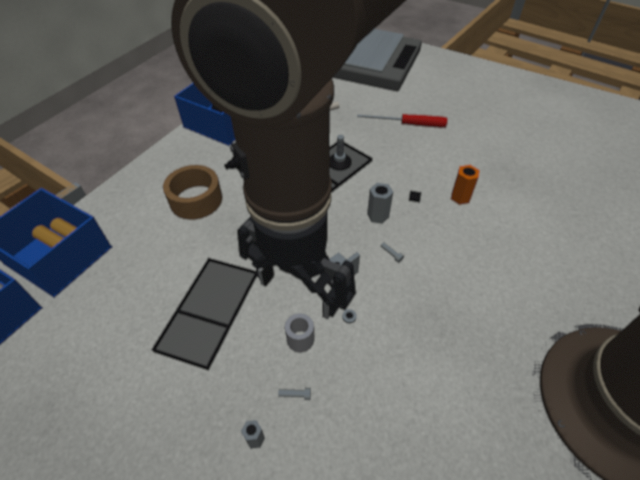

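View pics/t6.png

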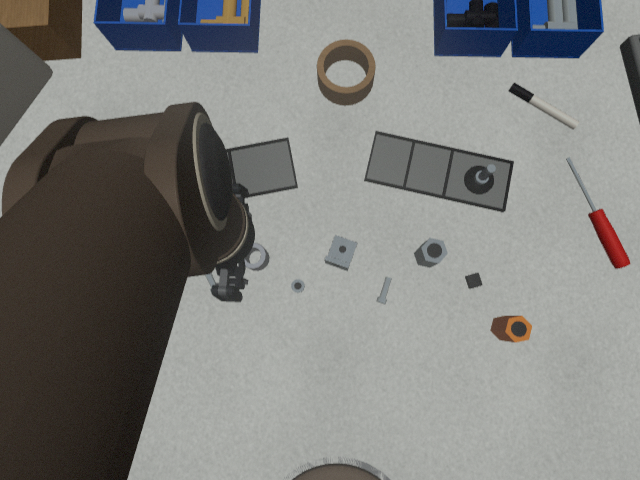

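Request:
step_arm([
  {"dp":[0.1,2,0.1],"yaw":0},
  {"dp":[0,2.5,0],"yaw":0},
  {"dp":[0,2,0],"yaw":0},
  {"dp":[0,1.5,0],"yaw":0},
  {"dp":[0,1,0],"yaw":0},
  {"dp":[0,0.7,0],"yaw":0},
  {"dp":[0,0.3,0],"yaw":0},
  {"dp":[0,0,0],"yaw":0},
  {"dp":[0,0,0],"yaw":0},
])

```text
time: 12.65
eef_pos: [427.9, 144.1, 9.7]
tool_rot: [[1.0, 0.001, 0.001], [-0.001, 0.0, 1.0], [0.001, -1.0, 0.0]]
wrist_force: [-0.1, 0.3, -0.2]
finger_gap: 85.2
```

```bash
python3 -c "
from h import *
to(428,143.4,8,0)
f=grab_frame('side'); cv2.imwrite('pics/s7.png',cv2.resize(f['image'][220:420,180:420,::-1],None,fx=3,fy=3))
"
```

```text
t 12.65 p [427.9 144.1   9.7] th -0.07 gap 85.2 F [-0.1  0.3 -0.2] q [-0.79, 0.5, 0.45, 2.22, -0.45, 0.51, 0.0]
dp cm [ 0.01  0.17 -0.07] yaw -0.1
```

View pics/s7.png

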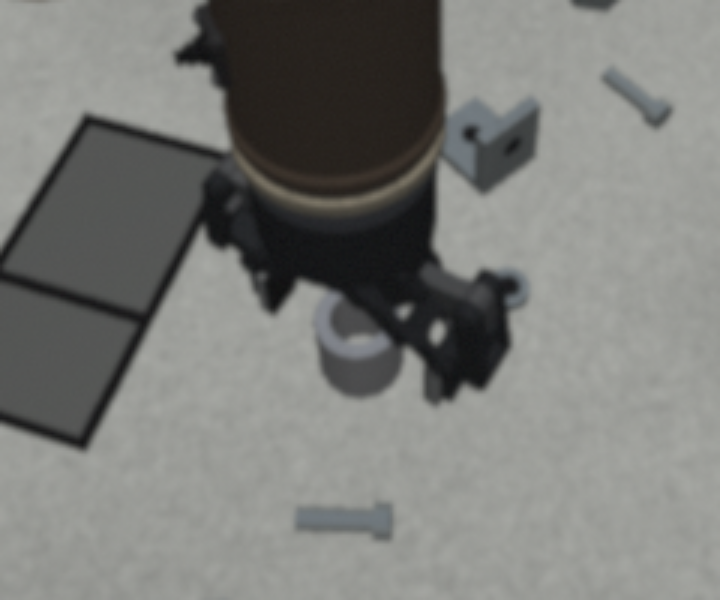

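Fingers straddle the spacer (crop px 358,345) with free space on both sides; closing.

Request:
step_arm([
  {"dp":[0,0.1,0],"yaw":0},
  {"dp":[0,0,0],"yaw":0},
  {"dp":[0,0,0],"yaw":0},
  {"dp":[0,0,0],"yaw":0},
  {"dp":[0,0,0],"yaw":0},
  {"dp":[0,0,0],"yaw":0},
  {"dp":[0,0,0],"yaw":0},
  {"dp":[0,0,0],"yaw":0},
], gripper=-1)

```text
time: 13.5
eef_pos: [427.8, 144.2, 8.8]
tool_rot: [[1.0, 0.0, 0.001], [-0.001, 0.001, 1.0], [0.0, -1.0, 0.001]]
wrist_force: [-0.8, -0.4, 8.3]
finger_gap: 41.4
```

Request:
step_arm([
  {"dp":[0,-1,0],"yaw":0},
  {"dp":[0,-2,0],"yaw":0},
  {"dp":[0,-2.5,0],"yaw":0},
  {"dp":[0,-2.5,0],"yaw":0},
  {"dp":[0.8,-1,-1.5],"yaw":0},
  {"dp":[1.5,0,-2.5],"yaw":0},
  {"dp":[1.8,0,-3],"yaw":0},
  {"dp":[2,0,-3.5],"yaw":0},
  {"dp":[2,0,-3.5],"yaw":0},
  {"dp":[2,0,-3.5],"yaw":0},
  {"dp":[2,0,-3.5],"yaw":0},
  {"dp":[2,0,-3.5],"yaw":0},
])

```text
time: 14.7
eef_pos: [568.5, -103.9, 98.1]
tool_rot: [[1.0, -0.001, 0.002], [-0.002, -0.0, 1.0], [-0.001, -1.0, -0.0]]
wrist_force: [0.6, -0.1, -1.0]
finger_gap: 41.1
```

Request:
step_arm([
  {"dp":[1.2,0,-2.5],"yaw":0},
  {"dp":[0.6,0,-1.3],"yaw":0},
  {"dp":[0,0,0],"yaw":0},
  {"dp":[0,0,0],"yaw":0},
])

```text
time: 15.1
eef_pos: [585.5, -138.5, 97.8]
tool_rot: [[1.0, -0.001, 0.001], [-0.001, 0.001, 1.0], [-0.001, -1.0, 0.001]]
wrist_force: [0.4, 0.7, -1.6]
finger_gap: 41.4
```

```bash
python3 -c "
from h import *
to(589.1,-143.9,12,0)
f=grab_frame('side'); cv2.imwrite('pics/s8.png',cv2.resize(f['image'][30:270,240:560,::-1],None,fx=2.4,fy=2.4))
"
```

```text
t 15.1 p [ 585.5 -138.5   97.8] th -0.07 gap 41.4 F [ 0.4  0.7 -1.6] q [-0.26, 0.57, 0.57, 1.81, -0.39, 0.88, 0.5]
dp cm [ 0.38  8.58 -0.55] yaw -0.1
```

View pics/s8.png

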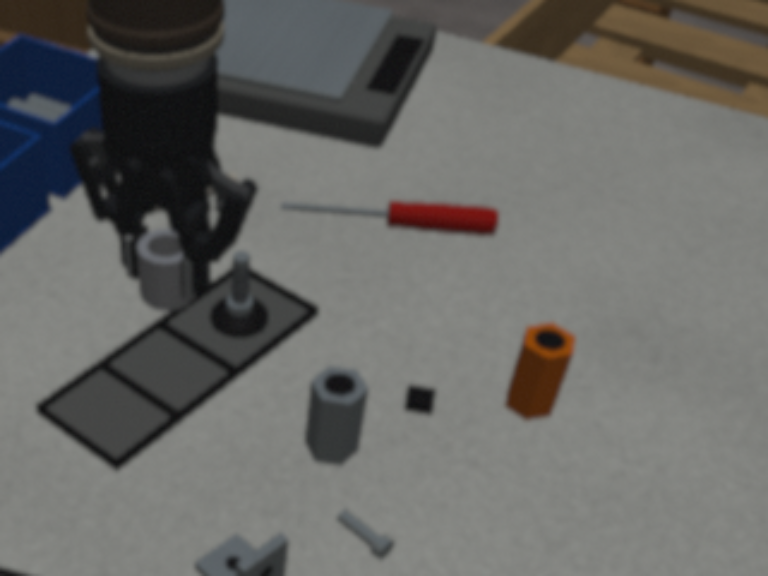

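Request:
step_arm([
  {"dp":[0.2,1.5,-0.3],"yaw":0},
  {"dp":[0.2,2,-0.2],"yaw":0},
  {"dp":[0,2,-0.1],"yaw":0},
  {"dp":[0,1.5,0],"yaw":0},
  {"dp":[0,0.7,0],"yaw":0},
  {"dp":[0,0.4,0],"yaw":0},
  {"dp":[0,0,0],"yaw":0},
  {"dp":[0,0,0],"yaw":0},
])

```text
time: 15.95
eef_pos: [590.7, -145.2, 17.9]
tool_rot: [[1.0, 0.001, 0.001], [-0.001, -0.0, 1.0], [0.001, -1.0, -0.0]]
wrist_force: [0.3, -1.1, -1.2]
finger_gap: 40.8
```

```bash
python3 -c "
from h import *
to(589.1,-143.9,11.8,0)
"
```

```text
t 15.95 p [ 590.7 -145.2   17.9] th -0.06 gap 40.8 F [ 0.3 -1.1 -1.2] q [-0.19, 0.69, 0.5, 1.84, -0.47, 0.74, 0.57]
dp cm [-0.16  0.61  0.13] yaw -0.1
```

Request:
step_arm([
  {"dp":[0,0.2,0.1],"yaw":0},
  {"dp":[0,0.2,0],"yaw":0},
  {"dp":[0,0.1,0],"yaw":0},
  {"dp":[0,0.1,0],"yaw":0},
  {"dp":[0,0,0],"yaw":0},
  {"dp":[0,0,0],"yaw":0},
])

```text
time: 16.55
eef_pos: [590.3, -144.0, 11.9]
tool_rot: [[1.0, 0.0, 0.001], [-0.001, 0.001, 1.0], [0.0, -1.0, 0.001]]
wrist_force: [-3.4, 0.4, 6.2]
finger_gap: 41.0
```

Request:
step_arm([
  {"dp":[0,0,0],"yaw":0},
  {"dp":[0,0,0],"yaw":0},
  {"dp":[0,0,0],"yaw":0},
  {"dp":[0,0,0],"yaw":0},
  {"dp":[0,0,0],"yaw":0},
  {"dp":[0,0,0],"yaw":0},
], gripper=1)

```text
time: 17.15
eef_pos: [590.2, -144.2, 11.2]
tool_rot: [[1.0, -0.0, 0.001], [-0.001, -0.0, 1.0], [-0.0, -1.0, -0.0]]
wrist_force: [-0.4, -0.5, 0.2]
finger_gap: 85.3
```

Request:
step_arm([
  {"dp":[0,-1,0],"yaw":0},
  {"dp":[0,-2,0],"yaw":0},
  {"dp":[0,-3,0],"yaw":0},
  {"dp":[0,-3,0],"yaw":0},
  {"dp":[0,-3,0],"yaw":0},
  {"dp":[0,-3,0],"yaw":0},
  {"dp":[0,-1,0],"yaw":0},
  {"dp":[0,0,0],"yaw":5},
  {"dp":[0,0,0],"yaw":6},
  {"dp":[0,0,0],"yaw":0},
])

```text
time: 18.15
eef_pos: [590.0, -144.0, 171.3]
tool_rot: [[0.981, -0.0, 0.193], [-0.193, 0.0, 0.981], [-0.0, -1.0, 0.0]]
wrist_force: [-0.6, -0.4, 0.1]
finger_gap: 85.3
```

```bash
python3 -c "
from h import *
to(438.8,-137.4,120,-11)
f=grab_frame('side'); cv2.imwrite('pics/s9.png',cv2.resize(f['image'][30:270,240:560,::-1],None,fx=2.4,fy=2.4)); np.savez('side9.npz',**f)
"
```

```text
t 18.15 p [ 590.  -144.   171.3] th -11.15 gap 85.3 F [-0.6 -0.4  0.1] q [-0.32, 0.5, 0.68, 1.74, -0.36, 1.02, 0.29]
dp cm [-14.96   5.13  -2.28] yaw -0.2
```

View pics/s9.png

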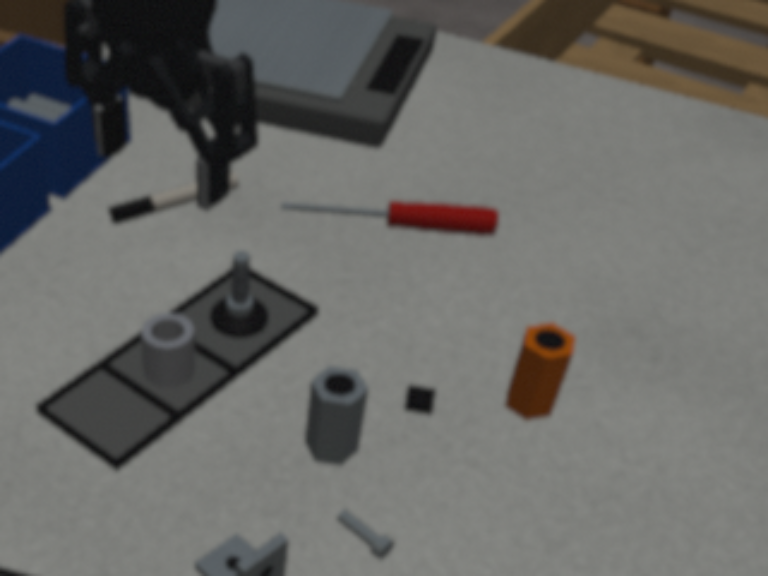

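Spacer stands in the middle bay (crop px 168,350). Now the grey large nut (crop px 337,410), not the orange one (540,370).

Request:
step_arm([
  {"dp":[-1,0,-0.1],"yaw":0},
  {"dp":[-2,0,-0.3],"yaw":0},
  {"dp":[-3,0,-0.5],"yaw":0},
  {"dp":[-3,0,-0.5],"yaw":0},
  {"dp":[-3,0.5,-0.5],"yaw":0},
  {"dp":[-2,1.5,-0.3],"yaw":0},
  {"dp":[-1,2,-0.1],"yaw":0},
  {"dp":[0,1,0],"yaw":0},
  {"dp":[0,0,0],"yaw":0},
  {"dp":[0,0,0],"yaw":0},
])

```text
time: 19.2
eef_pos: [439.4, -138.2, 121.6]
tool_rot: [[0.982, 0.0, 0.191], [-0.191, -0.001, 0.982], [0.0, -1.0, -0.0]]
wrist_force: [-0.4, -0.0, 0.6]
finger_gap: 85.6
```

```bash
python3 -c "
from h import *
to(438.8,-137.4,18,-11)
f=grab_frame('side'); cv2.imwrite('pics/s10.png',cv2.resize(f['image'][30:270,240:560,::-1],None,fx=2.4,fy=2.4))
"
```

```text
t 19.2 p [ 439.4 -138.2  121.6] th -11.03 gap 85.6 F [-0.4 -0.   0.6] q [-0.38, 0.32, 0.71, 2.14, -0.3, 0.78, 0.32]
dp cm [-0.08 10.36  0.07] yaw -0.0
```

View pics/s10.png

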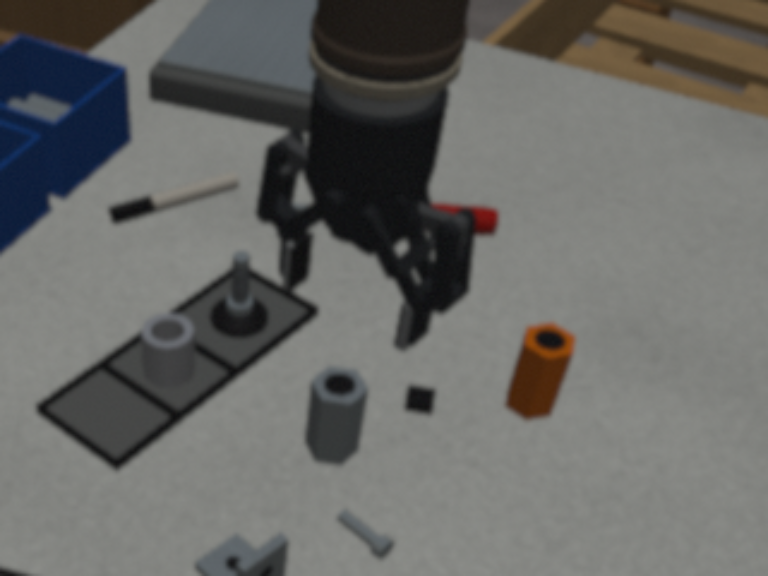

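Request:
step_arm([
  {"dp":[-0.1,2,0.1],"yaw":0},
  {"dp":[0,2.5,0],"yaw":0},
  {"dp":[0,2,0],"yaw":0},
  {"dp":[0,2,0],"yaw":0},
  {"dp":[0,1.2,0],"yaw":0},
  {"dp":[0,0.7,0],"yaw":0},
  {"dp":[0,0,0],"yaw":0},
  {"dp":[0,0,0],"yaw":0},
])

```text
time: 20.05
eef_pos: [438.3, -137.0, 17.8]
tool_rot: [[0.981, 0.001, 0.192], [-0.192, -0.0, 0.981], [0.001, -1.0, 0.0]]
wrist_force: [0.8, 0.1, 0.2]
finger_gap: 85.3
```

Request:
step_arm([
  {"dp":[0,0,0],"yaw":0},
  {"dp":[0,0,0],"yaw":0},
  {"dp":[0,0,0],"yaw":0},
  {"dp":[0,0,0],"yaw":0},
  {"dp":[0,0,0],"yaw":0},
  {"dp":[0,0,0],"yaw":0},
  {"dp":[0,0,0],"yaw":0},
  {"dp":[0,0,0],"yaw":0},
], gripper=-1)

```text
time: 20.85
eef_pos: [438.7, -136.9, 17.9]
tool_rot: [[0.981, 0.002, 0.192], [-0.192, -0.0, 0.981], [0.002, -1.0, 0.0]]
wrist_force: [-0.1, 0.3, 6.4]
finger_gap: 35.3
```

```bash
python3 -c "
from h import *
to(603.4,-77.4,98,-11)
f=grab_frame('side'); cv2.imwrite('pics/s11.png',cv2.resize(f['image'][30:270,240:560,::-1],None,fx=2.4,fy=2.4))
"
```

```text
t 20.85 p [ 438.7 -136.9   17.9] th -11.06 gap 35.3 F [-0.1  0.3  6.4] q [-0.23, 0.51, 0.54, 2.2, -0.5, 0.55, 0.5]
dp cm [15.04 -7.98  9.  ] yaw -0.1
```

View pics/s11.png

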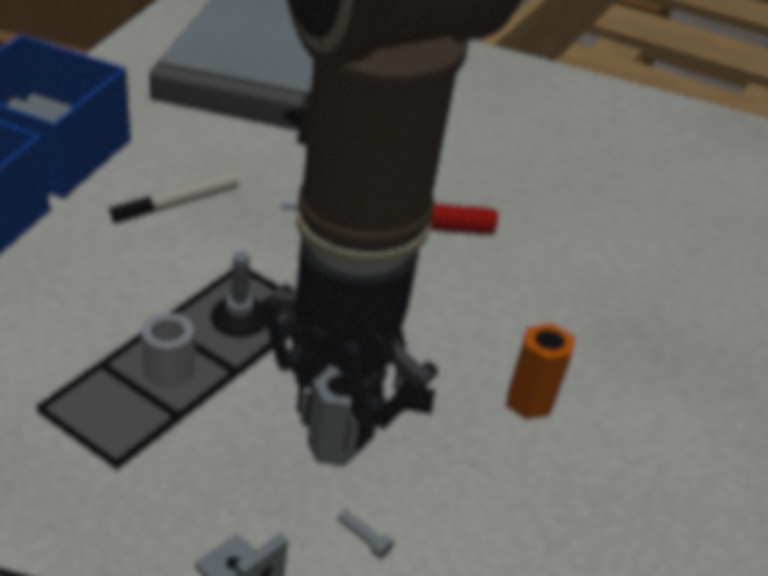

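Gap 35.3 fits the 36 mm flats. Lift and carry.

Request:
step_arm([
  {"dp":[0,-1,0],"yaw":0},
  {"dp":[0,-2,0],"yaw":0},
  {"dp":[0,-2,0],"yaw":0},
  {"dp":[0,-2,0],"yaw":0},
  {"dp":[1,-1,0.6],"yaw":0},
  {"dp":[2,0,1.2],"yaw":0},
  {"dp":[2.5,0,1.5],"yaw":0},
  {"dp":[2.5,0,1.5],"yaw":0},
  {"dp":[2.5,0,1.5],"yaw":0},
  {"dp":[2.5,0,1.5],"yaw":0},
  {"dp":[1.5,0,0.9],"yaw":0},
  {"dp":[0.5,0,0.3],"yaw":0},
])

```text
time: 22.1
eef_pos: [603.3, -76.0, 97.2]
tool_rot: [[0.982, -0.0, 0.19], [-0.19, -0.0, 0.982], [-0.0, -1.0, -0.0]]
wrist_force: [0.1, -0.3, -3.3]
finger_gap: 35.6
```

Request:
step_arm([
  {"dp":[0,0,0],"yaw":0},
  {"dp":[0,0,0],"yaw":0},
  {"dp":[0,0,0],"yaw":0},
])

```text
time: 22.4
eef_pos: [601.1, -77.9, 97.4]
tool_rot: [[0.981, -0.001, 0.193], [-0.193, 0.0, 0.981], [-0.001, -1.0, -0.0]]
wrist_force: [0.3, 0.2, -3.3]
finger_gap: 35.2
```

```bash
python3 -c "
from h import *
to(603.4,-77.4,20.9,-11)
f=grab_frame('side'); cv2.imwrite('pics/s12.png',cv2.resize(f['image'][30:270,180:500,::-1],None,fx=2.4,fy=2.4))
"
```

```text
t 22.4 p [601.1 -77.9  97.4] th -11.14 gap 35.2 F [ 0.3  0.2 -3.3] q [-0.39, 0.59, 0.62, 1.8, -0.43, 0.89, 0.24]
dp cm [0.22 7.65 0.1 ] yaw -0.1
```

View pics/s12.png

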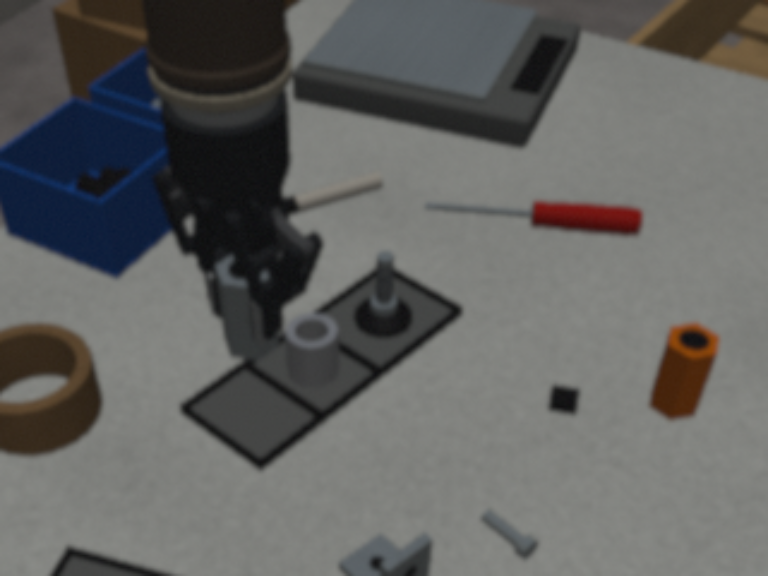

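The nut hangs upright in the jaws (crop px 245,305), offset up and left from the bay by its height. Lowering.

Request:
step_arm([
  {"dp":[0.1,1.5,0.1],"yaw":0},
  {"dp":[0,2,0],"yaw":0},
  {"dp":[0,1.7,0],"yaw":0},
  {"dp":[0,1,0],"yaw":0},
  {"dp":[0,0.6,0],"yaw":0},
  {"dp":[0,0.3,0],"yaw":0},
  {"dp":[0,0,0],"yaw":0},
  {"dp":[0,0,0],"yaw":0},
])

```text
time: 23.25
eef_pos: [603.9, -76.6, 26.8]
tool_rot: [[0.981, 0.001, 0.192], [-0.192, -0.0, 0.981], [0.001, -1.0, 0.0]]
wrist_force: [-0.0, 0.5, -3.0]
finger_gap: 35.6
```

```bash
python3 -c "
from h import *
to(603.4,-77.4,20.9,-11)
"
```

```text
t 23.25 p [603.9 -76.6  26.8] th -11.07 gap 35.6 F [-0.   0.5 -3. ] q [-0.35, 0.69, 0.56, 1.84, -0.5, 0.77, 0.29]
dp cm [-0.04  0.59 -0.09] yaw -0.1
```

Request:
step_arm([
  {"dp":[0,0.2,-0.1],"yaw":0},
  {"dp":[0,0.2,0],"yaw":0},
  {"dp":[0,0.1,0],"yaw":0},
  {"dp":[0,0.1,0],"yaw":0},
  {"dp":[0,0,0],"yaw":0},
  {"dp":[0,0,0],"yaw":0},
])

```text
time: 23.85
eef_pos: [603.3, -77.4, 21.0]
tool_rot: [[0.981, 0.0, 0.192], [-0.192, 0.001, 0.981], [0.0, -1.0, 0.001]]
wrist_force: [-2.4, -0.1, 6.1]
finger_gap: 35.5
```

Request:
step_arm([
  {"dp":[0,0,0],"yaw":0},
  {"dp":[0,0,0],"yaw":0},
  {"dp":[0,0,0],"yaw":0},
  {"dp":[0,0,0],"yaw":0},
  {"dp":[0,0,0],"yaw":0},
], gripper=0.6)

```text
time: 24.35
eef_pos: [603.3, -77.5, 20.2]
tool_rot: [[0.981, 0.0, 0.192], [-0.192, -0.0, 0.981], [0.0, -1.0, -0.0]]
wrist_force: [-0.5, 0.5, 0.4]
finger_gap: 68.4
```

Request:
step_arm([
  {"dp":[0,-1,0],"yaw":0},
  {"dp":[0,-2,0],"yaw":0},
  {"dp":[0,-3,0],"yaw":0},
  {"dp":[0,-3,0],"yaw":0},
  {"dp":[0,-3,0],"yaw":0},
  {"dp":[0,-3,0],"yaw":0},
  {"dp":[0,-1,0],"yaw":0},
  {"dp":[0,0,0],"yaw":4},
  {"dp":[0,0,0],"yaw":4},
  {"dp":[0,0,0],"yaw":0},
])

```text
time: 25.35
eef_pos: [603.0, -77.3, 180.2]
tool_rot: [[0.945, -0.0, 0.328], [-0.328, 0.0, 0.945], [-0.0, -1.0, -0.0]]
wrist_force: [-0.9, -1.0, 0.5]
finger_gap: 68.4
```

```bash
python3 -c "
from h import *
to(421,9.8,120,-19)
f=grab_frame('side'); cv2.imwrite('pics/s13.png',cv2.resize(f['image'][30:270,180:500,::-1],None,fx=2.4,fy=2.4)); np.savez('side13.npz',**f)
f=grab_frame('top'); cv2.imwrite('pics/t13.png',f['image'][:,:,::-1]); np.savez('top13.npz',**f)
"
```

```text
t 25.35 p [603.  -77.3 180.2] th -19.12 gap 68.4 F [-0.9 -1.   0.5] q [-0.46, 0.51, 0.72, 1.73, -0.38, 1.05, 0.06]
dp cm [-20.05   6.03   2.27] yaw -0.1
```

View pics/s13.png

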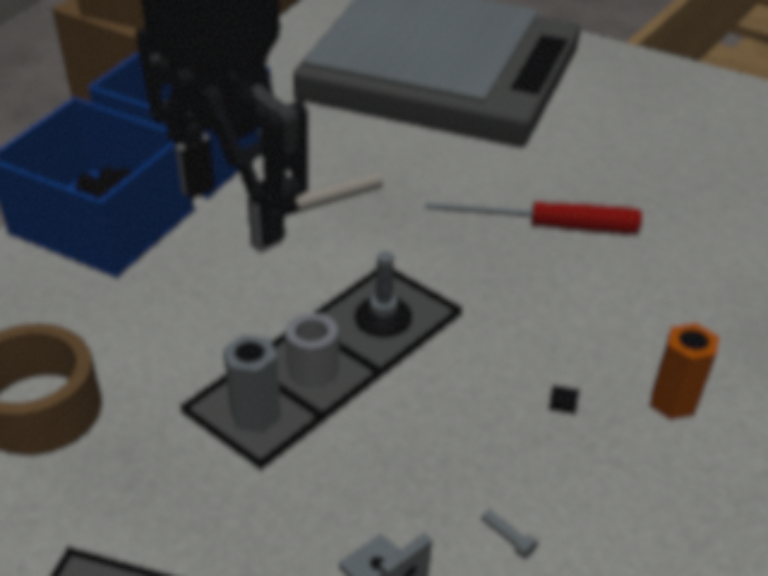

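View pics/t13.png

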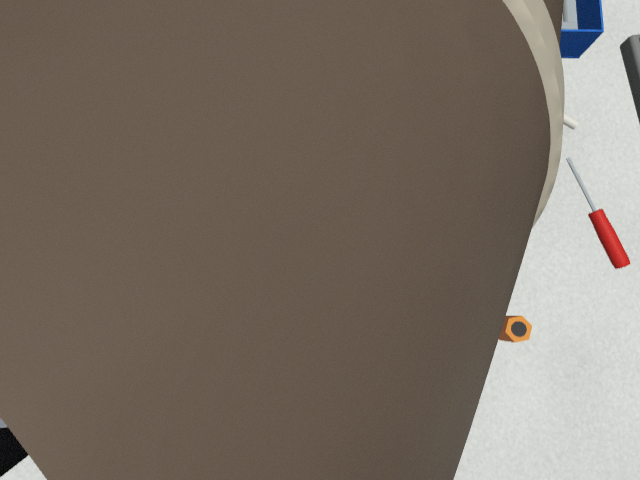

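All three long-tray parts stand upright in their bays (side crop px 385,300; 312,350; 252,385); the top view is blocked by the arm. Next the bracket (only L-shaped part, top px 341,252).

Request:
step_arm([
  {"dp":[-1,0,0.2],"yaw":0},
  {"dp":[-2,0,0.3],"yaw":0},
  {"dp":[-3,0,0.4],"yaw":0},
  {"dp":[-3.5,0,0.4],"yaw":0},
  {"dp":[-3.5,0,0.4],"yaw":0},
  {"dp":[-3,1,0.3],"yaw":0},
  {"dp":[-2.5,2,0.2],"yaw":0},
  {"dp":[-1.5,2,0.1],"yaw":0},
  {"dp":[0,1,0],"yaw":0},
  {"dp":[0,0,0],"yaw":0},
  {"dp":[0,0,0],"yaw":0},
], gripper=0)

```text
time: 26.55
eef_pos: [422.8, 9.2, 120.8]
tool_rot: [[0.945, 0.001, 0.327], [-0.327, -0.0, 0.945], [0.001, -1.0, -0.0]]
wrist_force: [-0.3, 0.3, 1.1]
finger_gap: 42.3
```

```bash
python3 -c "
from h import *
to(421,9.8,16,-19)
f=grab_frame('side'); cv2.imwrite('pics/s14.png',cv2.resize(f['image'][130:370,180:500,::-1],None,fx=2.4,fy=2.4))
"
```

```text
t 26.55 p [422.8   9.2 120.8] th -19.08 gap 42.3 F [-0.3  0.3  1.1] q [-0.78, 0.26, 0.75, 2.22, -0.26, 0.75, -0.18]
dp cm [-0.2  10.48  0.  ] yaw -0.1
```

View pics/s14.png

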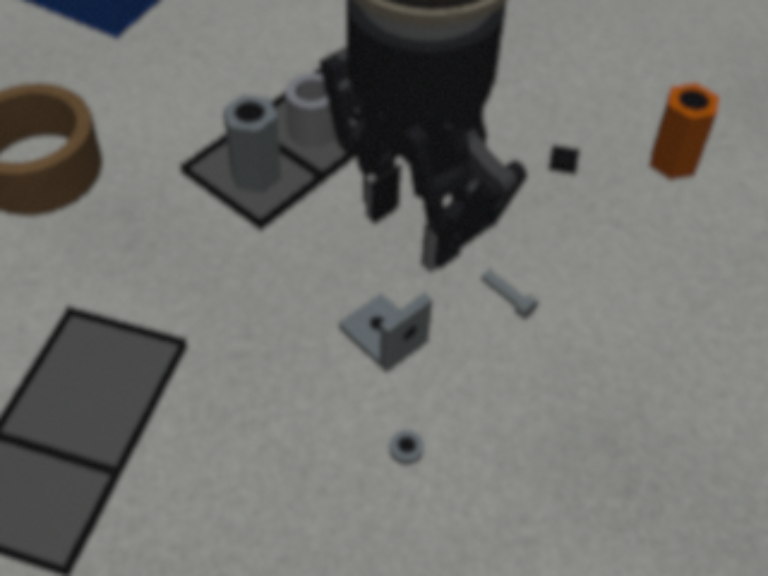

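Request:
step_arm([
  {"dp":[-0.2,1.5,0],"yaw":0},
  {"dp":[0,2,0],"yaw":0},
  {"dp":[0,1.5,0],"yaw":0},
  {"dp":[0,0.5,0],"yaw":0},
  {"dp":[0,0,0],"yaw":0},
  {"dp":[0,0,0],"yaw":0},
])

```text
time: 27.2
eef_pos: [420.6, 10.0, 65.9]
tool_rot: [[0.945, 0.001, 0.327], [-0.327, 0.0, 0.945], [0.001, -1.0, 0.0]]
wrist_force: [-0.7, -0.3, 0.1]
finger_gap: 42.7
```

```bash
python3 -c "
from h import *
to(421,9.8,16,-19)
f=grab_frame('side'); cv2.imwrite('pics/s15.png',cv2.resize(f['image'][180:340,250:470,::-1],None,fx=3.4,fy=3.4))
"
```

```text
t 27.2 p [420.6  10.   65.9] th -19.1 gap 42.7 F [-0.7 -0.3  0.1] q [-0.69, 0.37, 0.67, 2.27, -0.4, 0.62, -0.06]
dp cm [ 0.04  4.99 -0.01] yaw -0.1
```

View pics/s15.png

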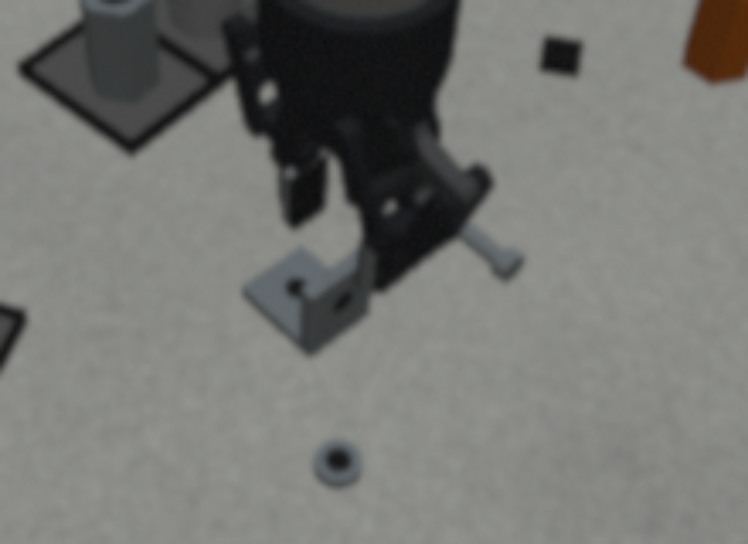

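Fingers are aligned with the plate's normal and straddle the upright leg (crop px 340,300). Going down 5 cm and closing.

Request:
step_arm([
  {"dp":[0,1,0],"yaw":0},
  {"dp":[0,1.5,0],"yaw":0},
  {"dp":[0,1.2,0],"yaw":0},
  {"dp":[0,0.8,0],"yaw":0},
  {"dp":[0,0.4,0],"yaw":0},
  {"dp":[0,0,0],"yaw":0},
  {"dp":[0,0,0],"yaw":0},
])

```text
time: 27.95
eef_pos: [420.1, 10.2, 16.4]
tool_rot: [[0.945, 0.0, 0.327], [-0.327, -0.0, 0.945], [0.0, -1.0, 0.0]]
wrist_force: [-0.4, -0.2, 0.1]
finger_gap: 42.8
```

```bash
python3 -c "
from h import *
to(421,9.8,16,-19)
f=grab_frame('side'); cv2.imwrite('pics/s16.png',cv2.resize(f['image'][180:340,250:470,::-1],None,fx=3.4,fy=3.4))
"
```

```text
t 27.95 p [420.1  10.2  16.4] th -19.08 gap 42.8 F [-0.4 -0.2  0.1] q [-0.59, 0.47, 0.55, 2.29, -0.52, 0.5, 0.05]
dp cm [ 0.1   0.04 -0.  ] yaw -0.1
```

View pics/s16.png

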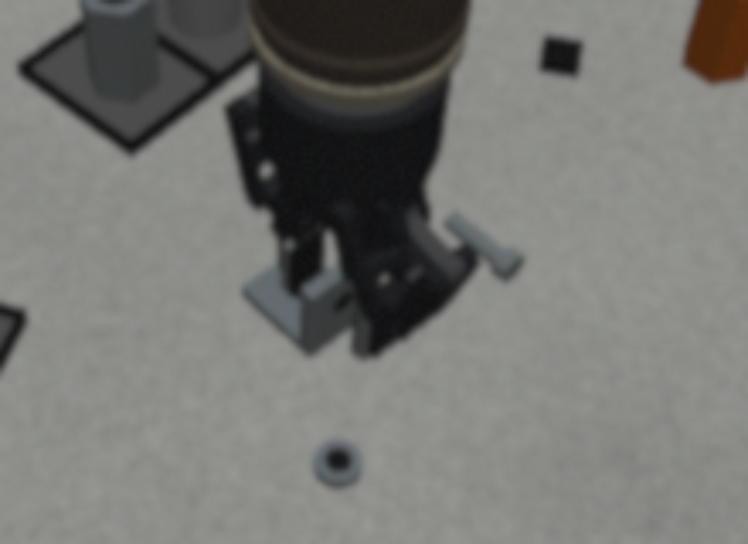

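Request:
step_arm([
  {"dp":[0,0,0],"yaw":0},
  {"dp":[0,0,0],"yaw":0},
  {"dp":[0,0,0],"yaw":0},
  {"dp":[0,0,0],"yaw":0},
  {"dp":[0,0,0],"yaw":0},
  {"dp":[0,0,0],"yaw":0},
  {"dp":[0,0,0],"yaw":0},
  {"dp":[0,0,0],"yaw":0},
], gripper=-1)

```text
time: 28.8
eef_pos: [420.2, 10.4, 16.5]
tool_rot: [[0.945, 0.001, 0.327], [-0.327, 0.0, 0.945], [0.001, -1.0, 0.001]]
wrist_force: [0.5, 0.9, 5.9]
finger_gap: 7.3
```

Request:
step_arm([
  {"dp":[0,-1,0],"yaw":0},
  {"dp":[0,-1.5,0],"yaw":0},
  {"dp":[0,-2,0],"yaw":0},
  {"dp":[0,-1.5,0],"yaw":0},
  {"dp":[0,-1,0],"yaw":0},
  {"dp":[0,0,0],"yaw":0},
  {"dp":[0,0,0],"yaw":0},
])

```text
time: 29.5
eef_pos: [419.6, 10.6, 86.1]
tool_rot: [[0.945, -0.0, 0.326], [-0.326, 0.0, 0.945], [-0.0, -1.0, 0.0]]
wrist_force: [-0.4, -0.6, -2.2]
finger_gap: 7.0
```

```bash
python3 -c "
from h import *
th=np.radians(-19); c=np.array([584.6,140.2]); g=c-21*np.array([np.cos(th),np.sin(th)]); print(g)
to(g[0],g[1],86,-19)
f=grab_frame('side'); cv2.imwrite('pics/s17.png',cv2.resize(f['image'][180:340,250:470,::-1],None,fx=3.4,fy=3.4))
"
```

```text
[564.74410991 147.03693124]
t 29.5 p [419.6  10.6  86.1] th -19.04 gap 7.0 F [-0.4 -0.6 -2.2] q [-0.73, 0.33, 0.71, 2.26, -0.35, 0.66, -0.1]
dp cm [9.270e+00 1.000e-02 1.763e+01] yaw -0.0
```

View pics/s17.png

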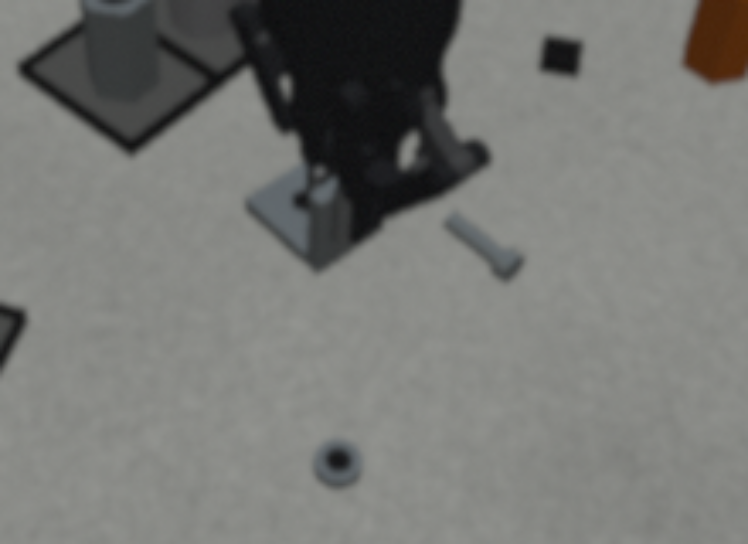

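Bracket held level (gap 7.0, crop px 320,220). I'll turn it square with the tray (12.4°) for more margin.

Request:
step_arm([
  {"dp":[0,0,0],"yaw":-4},
  {"dp":[0,0,0],"yaw":-7},
  {"dp":[0,0,0],"yaw":-8},
  {"dp":[0,0,0],"yaw":-8},
  {"dp":[0,0,0],"yaw":-4.4},
  {"dp":[0,0,0],"yaw":0},
  {"dp":[0,0,0],"yaw":0},
])

```text
time: 30.25
eef_pos: [419.5, 10.1, 85.8]
tool_rot: [[0.978, -0.001, -0.211], [0.211, -0.0, 0.978], [-0.001, -1.0, -0.0]]
wrist_force: [-0.1, -0.1, -1.5]
finger_gap: 7.3
```

```bash
python3 -c "
from h import *
th=np.radians(12.4); c=np.array([584.6,140.2]); g=c-21*np.array([np.cos(th),np.sin(th)]); print(g)
to(g[0],g[1],86,12.4)
"
```

```text
[564.08988215 135.69055813]
t 30.25 p [419.5  10.1  85.8] th 12.17 gap 7.3 F [-0.1 -0.1 -1.5] q [-0.62, 0.3, 0.57, 2.25, -0.27, 0.65, 0.36]
dp cm [16.78 -0.04  9.23] yaw -0.2
```

Request:
step_arm([
  {"dp":[1,0,0.6],"yaw":0},
  {"dp":[2,0,1.1],"yaw":0},
  {"dp":[2.5,0,1.4],"yaw":0},
  {"dp":[2.5,0,1.4],"yaw":0},
  {"dp":[2.5,0,1.4],"yaw":0},
  {"dp":[2.5,0,1.3],"yaw":0},
  {"dp":[2,0,1.1],"yaw":0},
  {"dp":[1.3,0,0.7],"yaw":0},
  {"dp":[0.5,0,0.2],"yaw":0},
  {"dp":[0,0,0],"yaw":0},
  {"dp":[0,0,0],"yaw":0},
])

```text
time: 31.35
eef_pos: [563.7, 135.5, 86.0]
tool_rot: [[0.977, -0.001, -0.213], [0.213, -0.001, 0.977], [-0.001, -1.0, -0.0]]
wrist_force: [-0.7, -0.7, -2.4]
finger_gap: 7.1
```

```bash
python3 -c "
from h import *
to(564.1,135.7,19.5,12.4)
f=grab_frame('side'); cv2.imwrite('pics/s18.png',cv2.resize(f['image'][200:440,100:420,::-1],None,fx=2.4,fy=2.4))
"
```

```text
t 31.35 p [563.7 135.5  86. ] th 12.28 gap 7.1 F [-0.7 -0.7 -2.4] q [-0.69, 0.54, 0.51, 1.87, -0.35, 0.82, 0.21]
dp cm [0.05 6.65 0.01] yaw -0.1
```

View pics/s18.png

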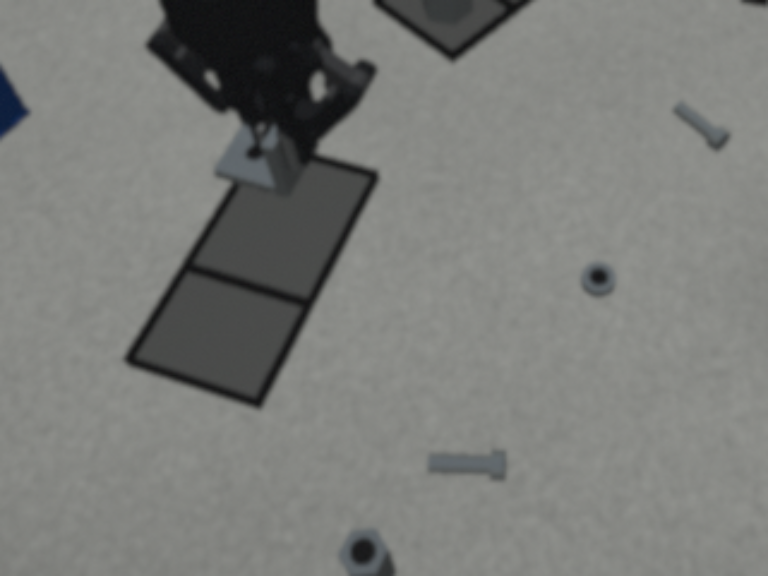

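Bracket level and square with the tray (crop px 265,165). Lowering.

Request:
step_arm([
  {"dp":[0,1.5,0],"yaw":0},
  {"dp":[0,1.8,0],"yaw":0},
  {"dp":[0,1.4,0],"yaw":0},
  {"dp":[0,0.8,0],"yaw":0},
  {"dp":[0,0.4,0],"yaw":0},
  {"dp":[0,0.2,0],"yaw":0},
  {"dp":[0,0,0],"yaw":0},
  {"dp":[0,0,0],"yaw":0},
])

```text
time: 32.2
eef_pos: [564.7, 136.2, 25.8]
tool_rot: [[0.977, 0.001, -0.214], [0.214, 0.0, 0.977], [0.001, -1.0, 0.0]]
wrist_force: [-0.5, 1.1, -1.6]
finger_gap: 6.8
```

```bash
python3 -c "
from h import *
to(564.1,135.7,19.5,12.4)
"
```

```text
t 32.2 p [564.7 136.2  25.8] th 12.33 gap 6.8 F [-0.5  1.1 -1.6] q [-0.65, 0.63, 0.46, 1.9, -0.41, 0.7, 0.26]
dp cm [-0.07  0.63 -0.03] yaw -0.1
```

Request:
step_arm([
  {"dp":[0,0.2,0],"yaw":0},
  {"dp":[0,0.2,0],"yaw":0},
  {"dp":[0,0.1,0],"yaw":0},
  {"dp":[0,0.1,0],"yaw":0},
  {"dp":[0,0,0],"yaw":0},
  {"dp":[0,0,0],"yaw":0},
])

```text
time: 32.8
eef_pos: [564.3, 136.1, 19.6]
tool_rot: [[0.977, -0.0, -0.214], [0.214, 0.0, 0.977], [-0.0, -1.0, 0.0]]
wrist_force: [-3.9, -0.8, 4.4]
finger_gap: 7.1
```

Request:
step_arm([
  {"dp":[0,0,0],"yaw":0},
  {"dp":[0,0,0],"yaw":0},
  {"dp":[0,0,0],"yaw":0},
  {"dp":[0,0,0],"yaw":0},
  {"dp":[0,0,0],"yaw":0},
], gripper=0)

```text
time: 33.3
eef_pos: [564.4, 136.0, 19.2]
tool_rot: [[0.977, 0.0, -0.214], [0.214, -0.0, 0.977], [0.0, -1.0, -0.0]]
wrist_force: [0.5, -0.3, 0.3]
finger_gap: 42.8
```

Request:
step_arm([
  {"dp":[0,-1,0],"yaw":0},
  {"dp":[0,-2,0],"yaw":0},
  {"dp":[0,-3,0],"yaw":0},
  {"dp":[0,-3,0],"yaw":0},
  {"dp":[0,-2,0],"yaw":0},
  {"dp":[0,-1,0],"yaw":0},
  {"dp":[0,0,0],"yaw":3.3},
  {"dp":[0,0,0],"yaw":3.4},
  {"dp":[0,0,0],"yaw":0},
])

```text
time: 34.2
eef_pos: [564.0, 136.1, 139.1]
tool_rot: [[0.995, -0.001, -0.097], [0.097, -0.0, 0.995], [-0.001, -1.0, -0.0]]
wrist_force: [-0.7, 1.0, -0.2]
finger_gap: 42.8
```

```bash
python3 -c "
from h import *
to(404,288.2,100,5.5)
f=grab_frame('side'); cv2.imwrite('pics/s19.png',cv2.resize(f['image'][200:440,100:420,::-1],None,fx=2.4,fy=2.4))
"
```

```text
t 34.2 p [564.  136.1 139.1] th 5.59 gap 42.8 F [-0.7  1.  -0.2] q [-0.75, 0.48, 0.58, 1.84, -0.32, 0.92, 0.07]
dp cm [-14.44   3.92  16.7 ] yaw 0.1
```

View pics/s19.png

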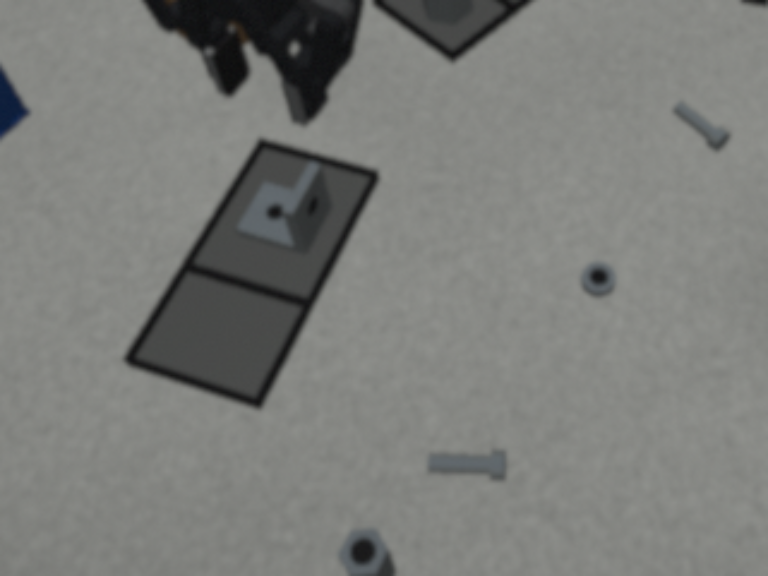

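Bracket lies flat in the large bay (crop px 285,215). Last: the tall small nut (crop px 363,555; top 163,269), not the flat nut (598,278).

Request:
step_arm([
  {"dp":[-1,0,1.2],"yaw":0},
  {"dp":[-2,0,2.3],"yaw":0},
  {"dp":[-2.5,0,2.9],"yaw":0},
  {"dp":[-2.5,0,2.9],"yaw":0},
  {"dp":[-2.5,0,2.9],"yaw":0},
  {"dp":[-2.2,1,2.5],"yaw":0},
  {"dp":[-1.2,1.5,1.5],"yaw":0},
  {"dp":[-0.5,1,0.5],"yaw":0},
  {"dp":[0,0,0],"yaw":0},
  {"dp":[0,0,0],"yaw":0},
])

```text
time: 35.25
eef_pos: [405.3, 287.3, 104.4]
tool_rot: [[0.995, 0.0, -0.098], [0.098, -0.001, 0.995], [0.0, -1.0, -0.001]]
wrist_force: [-0.4, -0.1, 0.1]
finger_gap: 42.8
```

```bash
python3 -c "
from h import *
to(404,288.2,12,5.5)
f=grab_frame('side'); cv2.imwrite('pics/s20.png',cv2.resize(f['image'][240:480,130:450,::-1],None,fx=2.4,fy=2.4))
"
```

```text
t 35.25 p [405.3 287.3 104.4] th 5.6 gap 42.8 F [-0.4 -0.1  0.1] q [-1.15, 0.39, 0.55, 2.06, -0.29, 0.76, -0.33]
dp cm [-0.12  9.24  0.11] yaw 0.1
```

View pics/s20.png

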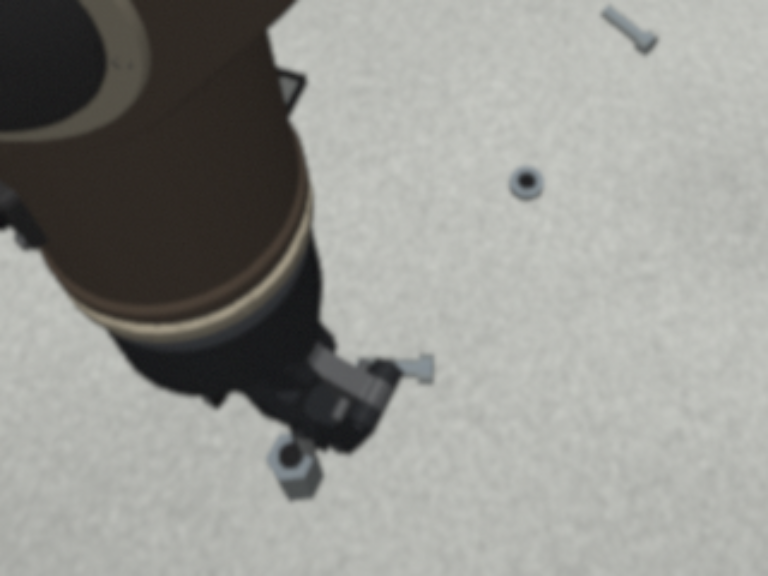

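Request:
step_arm([
  {"dp":[-0.1,1.2,0.1],"yaw":0},
  {"dp":[0,1.8,0],"yaw":0},
  {"dp":[0,1,0],"yaw":0},
  {"dp":[0,0,0],"yaw":0},
  {"dp":[0,0,0],"yaw":0},
])

```text
time: 35.8
eef_pos: [403.9, 288.5, 64.2]
tool_rot: [[0.995, -0.0, -0.097], [0.097, -0.001, 0.995], [-0.0, -1.0, -0.001]]
wrist_force: [-0.3, -0.4, 0.2]
finger_gap: 43.0
```

```bash
python3 -c "
from h import *
to(404,288.2,12,5.5)
f=grab_frame('side'); cv2.imwrite('pics/s21.png',cv2.resize(f['image'][340:480,180:380,::-1],None,fx=3.8,fy=3.8))
f=grab_frame('top'); cv2.imwrite('pics/t21.png',cv2.resize(f['image'][200:340,100:300,::-1],None,fx=3.8,fy=3.8))
"
```

```text
t 35.8 p [403.9 288.5  64.2] th 5.57 gap 43.0 F [-0.3 -0.4  0.2] q [-1.12, 0.46, 0.5, 2.09, -0.34, 0.68, -0.29]
dp cm [ 0.    5.22 -0.03] yaw 0.1
```

View pics/s21.png

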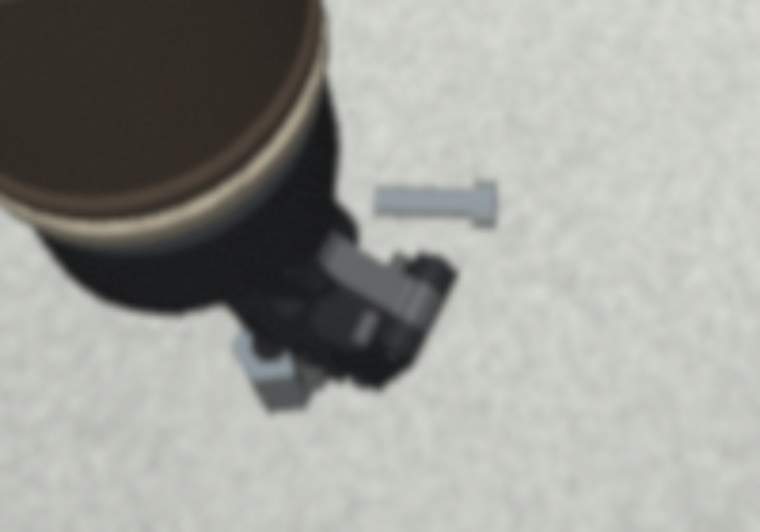

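View pics/t21.png

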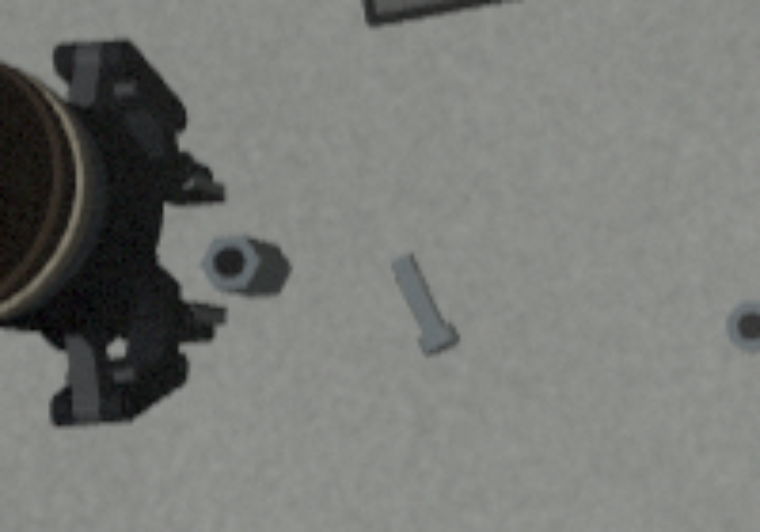

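Top crop: the nut (230,262) sits centred between the fingertips (205,190 and 205,320), flats facing the pads. Descending and closing.

Request:
step_arm([
  {"dp":[0,1,0],"yaw":0},
  {"dp":[0,1.6,0],"yaw":0},
  {"dp":[0,1.3,0],"yaw":0},
  {"dp":[0,0.8,0],"yaw":0},
  {"dp":[0,0.5,0],"yaw":0},
  {"dp":[0,0,0],"yaw":0},
  {"dp":[0,0,0],"yaw":0},
])

```text
time: 36.6
eef_pos: [403.8, 289.0, 12.4]
tool_rot: [[0.995, 0.0, -0.098], [0.098, 0.0, 0.995], [0.0, -1.0, 0.0]]
wrist_force: [0.3, 0.2, -0.6]
finger_gap: 42.5
```

Request:
step_arm([
  {"dp":[0,0,0],"yaw":0},
  {"dp":[0,0,0],"yaw":0},
  {"dp":[0,0,0],"yaw":0},
  {"dp":[0,0,0],"yaw":0},
  {"dp":[0,0,0],"yaw":0},
  {"dp":[0,0,0],"yaw":0},
  {"dp":[0,0,0],"yaw":0},
], gripper=-1)

```text
time: 37.3
eef_pos: [403.9, 289.3, 12.9]
tool_rot: [[0.995, 0.001, -0.098], [0.098, 0.001, 0.995], [0.001, -1.0, 0.001]]
wrist_force: [-1.2, -0.8, 6.8]
finger_gap: 21.3
```

Request:
step_arm([
  {"dp":[0,-1,0],"yaw":0},
  {"dp":[0,-1.5,0],"yaw":0},
  {"dp":[0,-2,0],"yaw":0},
  {"dp":[0,-1.5,0],"yaw":0},
  {"dp":[0,-1,0],"yaw":0},
  {"dp":[0,0,0],"yaw":0},
  {"dp":[0,0,0],"yaw":0},
])

```text
time: 38.0
eef_pos: [403.3, 289.1, 82.2]
tool_rot: [[0.995, -0.0, -0.098], [0.098, 0.0, 0.995], [-0.0, -1.0, 0.0]]
wrist_force: [-0.5, 0.4, -0.3]
finger_gap: 20.6
```

```bash
python3 -c "
from h import *
to(566.2,224.2,82,5.5)
f=grab_frame('top'); cv2.imwrite('pics/t22.png',cv2.resize(f['image'][200:340,100:300,::-1],None,fx=3.8,fy=3.8))
"
```

```text
t 38.0 p [403.3 289.1  82.2] th 5.65 gap 20.6 F [-0.5  0.4 -0.3] q [-1.14, 0.42, 0.53, 2.08, -0.32, 0.72, -0.3]
dp cm [15.57  0.02 -8.07] yaw 0.2
```

View pics/t22.png

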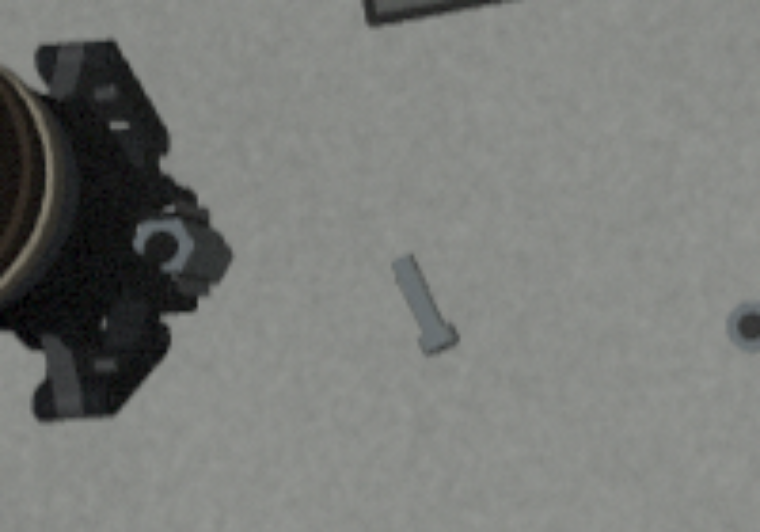

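The small nut is held (crop px 165,243; gap 20.6). Carrying it to the small bay.

Request:
step_arm([
  {"dp":[1,0,-0.5],"yaw":0},
  {"dp":[2,0,-1],"yaw":0},
  {"dp":[2.5,0,-1.3],"yaw":0},
  {"dp":[2.5,0,-1.3],"yaw":0},
  {"dp":[2.5,0,-1.3],"yaw":0},
  {"dp":[2.3,0,-1.2],"yaw":0},
  {"dp":[1.6,0,-0.9],"yaw":0},
  {"dp":[0.9,0,-0.5],"yaw":0},
  {"dp":[0.3,0,-0.1],"yaw":0},
  {"dp":[0,0,0],"yaw":0},
  {"dp":[0,0,0],"yaw":0},
])

```text
time: 39.15
eef_pos: [565.8, 224.4, 82.0]
tool_rot: [[0.995, -0.001, -0.099], [0.099, 0.0, 0.995], [-0.001, -1.0, 0.0]]
wrist_force: [0.8, 0.3, -1.0]
finger_gap: 20.7
```

```bash
python3 -c "
from h import *
to(566.2,224.2,15.9,5.5)
f=grab_frame('side'); cv2.imwrite('pics/s23.png',cv2.resize(f['image'][200:440,100:420,::-1],None,fx=2.4,fy=2.4))
"
```

```text
t 39.15 p [565.8 224.4  82. ] th 5.69 gap 20.7 F [ 0.8  0.3 -1. ] q [-0.82, 0.59, 0.51, 1.8, -0.37, 0.85, -0.03]
dp cm [ 0.04  6.61 -0.02] yaw 0.2
```

View pics/s23.png

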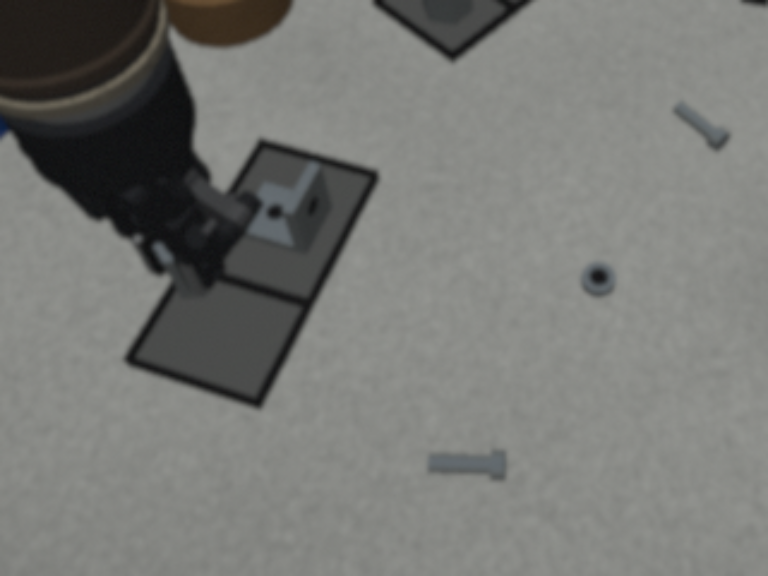

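Request:
step_arm([
  {"dp":[0,1.5,0],"yaw":0},
  {"dp":[0,1.8,0],"yaw":0},
  {"dp":[0,1.4,0],"yaw":0},
  {"dp":[0,0.8,0],"yaw":0},
  {"dp":[0,0.4,0],"yaw":0},
  {"dp":[0,0.2,0],"yaw":0},
  {"dp":[0,0,0],"yaw":0},
  {"dp":[0,0,0],"yaw":0},
])

```text
time: 40.0
eef_pos: [567.2, 223.8, 21.8]
tool_rot: [[0.995, 0.001, -0.098], [0.098, 0.0, 0.995], [0.001, -1.0, 0.0]]
wrist_force: [-0.2, 0.6, -0.7]
finger_gap: 20.9
```

Request:
step_arm([
  {"dp":[0,0.2,0],"yaw":0},
  {"dp":[0,0.1,0],"yaw":0},
  {"dp":[0,0.1,0],"yaw":0},
  {"dp":[0,0,0],"yaw":0},
  {"dp":[0,0,0],"yaw":0},
])

```text
time: 40.5
eef_pos: [566.8, 223.7, 17.3]
tool_rot: [[0.995, -0.0, -0.098], [0.098, 0.0, 0.995], [-0.0, -1.0, 0.0]]
wrist_force: [0.8, -0.2, -0.9]
finger_gap: 20.7
```

```bash
python3 -c "
from h import *
to(566.2,224.2,15.9,5.5)
"
```

```text
t 40.5 p [566.8 223.7  17.3] th 5.63 gap 20.7 F [ 0.8 -0.2 -0.9] q [-0.78, 0.68, 0.45, 1.83, -0.43, 0.73, 0.01]
dp cm [-0.05  0.14  0.05] yaw 0.1
```

Request:
step_arm([
  {"dp":[0,0.1,0],"yaw":0},
  {"dp":[0,0.05,0],"yaw":0},
  {"dp":[0,0,0],"yaw":0},
  {"dp":[0,0,0],"yaw":0},
])

```text
time: 40.9
eef_pos: [566.8, 223.7, 16.0]
tool_rot: [[0.995, 0.0, -0.098], [0.098, 0.0, 0.995], [0.0, -1.0, 0.0]]
wrist_force: [-1.5, -0.3, 3.4]
finger_gap: 21.0
```

Contact (3.4 N). Release, rise and back the arm off so both cameras can see the trays.

Request:
step_arm([
  {"dp":[0,0,0],"yaw":0},
  {"dp":[0,0,0],"yaw":0},
  {"dp":[0,0,0],"yaw":0},
  {"dp":[0,0,0],"yaw":0},
  {"dp":[0,0,0],"yaw":0},
], gripper=0)

```text
time: 41.4
eef_pos: [566.8, 223.7, 15.7]
tool_rot: [[0.995, -0.0, -0.098], [0.098, -0.0, 0.995], [-0.0, -1.0, -0.0]]
wrist_force: [-0.1, -0.6, 0.6]
finger_gap: 42.7
```

Request:
step_arm([
  {"dp":[0,-1,0],"yaw":0},
  {"dp":[0,-2,0],"yaw":0},
  {"dp":[0,-3,0],"yaw":0},
  {"dp":[0,-4,0],"yaw":0},
  {"dp":[0,-4,0],"yaw":0},
  {"dp":[0,-4,0],"yaw":0},
  {"dp":[0,-4,0],"yaw":0},
  {"dp":[0,-3,1],"yaw":0},
  {"dp":[-1,-1,2],"yaw":0},
  {"dp":[-2,0,3],"yaw":0},
  {"dp":[-2.5,0,3.5],"yaw":0},
  {"dp":[-2.5,0,3.5],"yaw":0},
])

```text
time: 42.6
eef_pos: [473.5, 345.7, 276.8]
tool_rot: [[0.995, 0.001, -0.097], [0.097, 0.001, 0.995], [0.001, -1.0, 0.001]]
wrist_force: [0.5, -0.4, 0.7]
finger_gap: 42.8
```

Request:
step_arm([
  {"dp":[-2.5,0,3.5],"yaw":0},
  {"dp":[-2.5,0,3.5],"yaw":0},
  {"dp":[-2.5,0,3.5],"yaw":0},
  {"dp":[-2.5,0,3.5],"yaw":0},
  {"dp":[-2.5,0,3.5],"yaw":0},
  {"dp":[-2.5,0,3.5],"yaw":0},
  {"dp":[-2,0,2.5],"yaw":0},
  {"dp":[-1,0,1],"yaw":0},
  {"dp":[0,0,0],"yaw":0},
])

```text
time: 43.5
eef_pos: [269.3, 572.3, 275.8]
tool_rot: [[0.995, -0.0, -0.102], [0.102, -0.0, 0.995], [-0.0, -1.0, -0.0]]
wrist_force: [0.3, -0.0, -0.6]
finger_gap: 42.7
```

```bash
python3 -c "
from h import *
to(300,560,260)
for n in ('top','side'):
    f=grab_frame(n); cv2.imwrite(f'pics/{n}F.png',f['image'][:,:,::-1]); np.savez(n+'F.npz',**f)
"
```

```text
t 43.5 p [269.3 572.3 275.8] th 5.83 gap 42.7 F [ 0.3 -0.  -0.6] q [-1.54, 0.41, 0.47, 1.54, -0.2, 1.23, -0.94]
dp cm [ 2.93  1.58 -1.54] yaw None
```

View pics/topF.png

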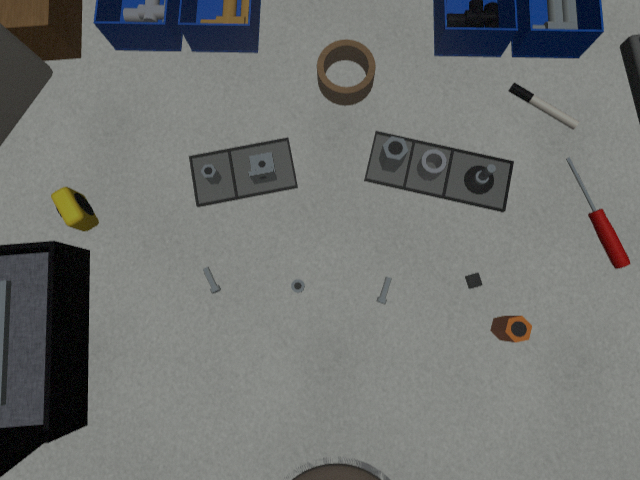

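View pics/sideF.png

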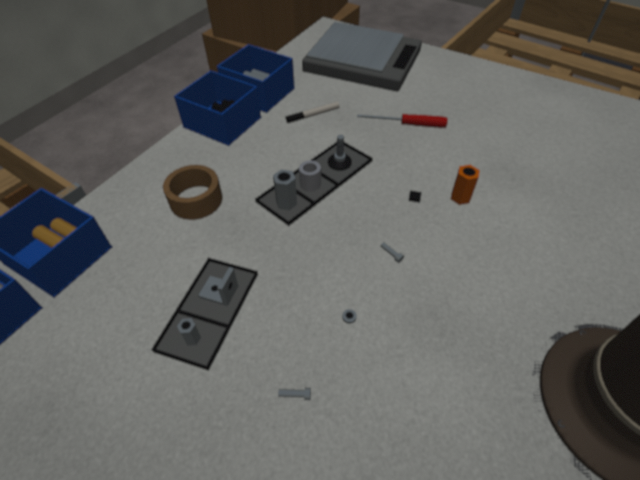

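All five parts are in their bays (top px foot 480,180; spacer 433,160; large nut 396,150; bracket 261,167; small nut 209,172), with the orange nut and the other stock unmoved. One numeric check of the positions and heights, then I hand in.

```bash
python3 - <<'E'
from h import *
T={"foot":(571,-228,69,9),"spacer":(589.1,-143.9,47,26),"large":(603.4,-77.4,69,24),"brk":(564.1,135.7,53,24),"small":(566.2,224.2,43,17)}
for n in("top","side"):
    f=np.load(n+"F.npz");P=cloud(f)
    for k,(x,y,z,R) in T.items():
        q=P[(np.hypot(P[...,0]-x,P[...,1]-y)<R+8)&(abs(P[...,2]-z)<5)]
        print(n,k,"top z expected",z,"median",np.median(q[:,2]).round(1),"std",q[:,2].std().round(1),"off",np.round((q[:,:2].max(0)+q[:,:2].min(0))/2-[x,y],1))
finish_job()
E
```

```text
top foot top z expected 69 median 67.9 std 1.4 off [-0.6 -2.8]
top spacer top z expected 47 median 45.9 std 1.5 off [-1.2 -2.3]
top large top z expected 69 median 68.3 std 1.4 off [-2.2 -2.5]
top brk top z expected 53 median 51.9 std 1.5 off [-1.8 -0.7]
top small top z expected 43 median 42.4 std 1.4 off [-1.2 -2.3]
side foot top z expected 69 median 67.5 std 1.4 off [ 1.7 -0.9]
side spacer top z expected 47 median 45.9 std 1.5 off [0.6 0.6]
side large top z expected 69 median 68.4 std 1.3 off [-0.5 -0.7]
side brk top z expected 53 median 52.3 std 1.6 off [0.2 0.7]
side small top z expected 43 median 42.8 std 1.3 off [ 1.4 -0.6]
the job is handed in; nothing more can be done
```

Both kits are made up and handed in at about 44 s of robot time. I placed the parts in the order listed: foot, spacer and large nut in the long tray, then bracket and small nut in the short tray. The orange nut and the other loose stock were not touched.

**Last checks:** In the final pictures from both cameras, all five parts stand upright in their own bays, with the gripper well clear. Their tops read 0 to 1.5 mm below the expected height, and the bare bench reads 0.6 mm low in the same way, so they are flat on the floor. The parts are within about 3 mm of the bay centres.

**Disagreements:** The two cameras differ by 2 to 3 mm, close to their stated calibration, so I used the mean of the two when reaching. Two move calls were refused early for a missing yaw value; nothing moved, and I sent them again. No grasp or placing had to be redone.

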